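# Span the inhibition zone with spring caliper tweezers on the lit plate viewer

## Task

Switch on the plate viewer by turning its black knob clockwise until it clicks over to the green dot. Then take the spring caliper tweezers from their rest and squeeze them until their two points stand over opposite edges of the widest purple zone of the dish lying on the viewer, just above or barely touching its face, and finish while still holding them there, steady and at that gap, so that the width can be read. Do not push or press on the dishes, and leave the sample pots alone.

Things in the scene. Friction and masses are not known exactly. Their poses are not given: they have to be found in the camera images.
- viewer: white light box (plate viewer) fixed to the bench, 220 (x) x 170 (y) x 60 mm high, standing turned by up to 20 degrees. Origin: centre of its underside; the knob is on its deck near the -x end, the round window near the +x end
- window (a point): centre of the round opal window, 108 mm across, flush with the viewer's deck, 60 mm above the bench. The dish to be measured lies on it, up to 10 mm off centre
- lamp_knob (a joint): angle of the lamp switch knob, rad: 0 = off (white line of the knob at the grey dot), grows clockwise seen from above, end stop at 1.2 = on (green dot). A sprung detent resists with about 0.08 N m at first, falling to none at 0.6 rad; past that it snaps the knob on to 1.2 by itself (short of it, back to 0)
- knob_grip (a point): on the knob's axis, 15 mm above the deck, at mid-height of its black bar grip, 38 mm long (x), 11 mm wide (y), 18 mm high, whose top is 24 mm above the deck; below the bar is a skirt of 42 mm diameter, its top 6.5 mm above the deck. Turns with the knob: its x axis lies along the bar
- rest: blue plastic instrument rest fixed to the bench: base plate 90 (x) x 76 x 4 mm and two cross uprights, 4 mm thick, 70 mm long (y) and 36 mm high, at x = -35 and +35 mm, each with a small upturned end (to 42 mm high) at y = +-33 mm. Origin: centre of its underside. The tweezers lie level across both uprights, points to +x and beyond the base plate
- tweezers: steel spring caliper tweezers, 32 g, 127 mm long, balanced about the origin, legs 10 mm high, side by side. Origin: on the centre line midway between the ribbed grip plates, at the legs' mid-height (41 mm above the bench on the rest). x to the points, z up; they close along y. Plates run from x = -20 to 20 mm: pinch at x = 0, where the outer width in mm is 35.0 - 100 q (q: joint leg_left, rad), the faces parallel at q = 0.09
- leg_left (a joint): turn of the left (+y) leg about the head (at x = -50 mm), rad: 0 = relaxed, grows as squeezed, at most 0.17. Gap between the points in mm: 44.2 - 236 q (44 relaxed, 26 at q = 0.077, 20 at q = 0.103). The right leg turns equally the other way, so the points stay on either side of the centre line. Sprung: a squeeze at x = 0 takes 40 N per rad (3 to 4.2 N at these gaps)
- tip_left (a point): end of the left (+y) point, rounded, 3.2 mm thick. Beyond x = 50 mm the points slope down and end at x = 68 mm, 31.6 mm below the tweezers' origin. (A thin scale arc and red pointer over the legs at x = 38 mm is for reading only)
- tip_right (a point): end of the right (-y) point, rounded, 3.2 mm thick
- dish_a: round culture dish lying base up, loose, 90 mm diameter, 15 mm high, straw-coloured flat face, 75 g; its widest purple zone is 26 mm across. Origin: centre of its underside. Lies either on the viewer's window or on top of the stack of dishes beyond; the one on the viewer is to be measured
- zone_a (a point): centre of dish_a's widest zone, on the face: a purple disc 26 mm across, with a 9 mm white paper disc in its middle (another zone of this dish is 14 mm across, and one paper disc has none)
- dish_b: the other dish, the same but for its zones: its widest purple zone is 20 mm across. Lies on the viewer's window or on the stack, where dish_a is not
- zone_b (a point): centre of dish_b's widest zone, on the face: a purple disc 20 mm across, with a 9 mm white paper disc in its middle
- dish_stack: stack of four dishes, fixed, 91 mm diameter, 60 mm high, with the dish that is not to be measured loose on top. Origin: centre of its underside
- pot0: capped milk sample pot, loose, 45 mm diameter, 66 mm high; to be left alone. Origin: centre of its underside
- pot1: capped milk sample pot, loose, 45 mm diameter, 66 mm high; to be left alone. Origin: centre of its underside
- pot2: capped milk sample pot, loose, 45 mm diameter, 66 mm high; to be left alone. Origin: centre of its underside
There are look-alikes about, which are no part of the job. What is shaped like the dish_b but blue or orange is not meant.

How it is judged:
By the outcome, as a careful person would: the job done as asked, in the order asked, and still so for the second after the job is handed in, while the arm keeps its last pose, push and grip.
It also fails if it takes over 50 s, if anything falls off the work surface, if the arm or the gripper's body presses on something with over 40 N, if the wrist force passes 120 N, or if a joint passes its speed limit or range.

## Robot

A 7-joint arm with a two-finger parallel gripper is mounted at the origin on the work surface. World frame = base frame: x ahead of the robot, y to its left, z up, the work surface at z = 0. Lengths are in m, angles in rad, forces in N, time in s.
With the tool pointing down it reaches from about 0.425 to 0.875 m from the base axis. Payload 9.9 kg.
Tool frame: the origin (TCP) lies between the finger pads; the fingertips stand 19 mm ahead of it and the grasp point (between the pads) is the TCP; y points along the fingers, z is the direction in which the jaws open and shut, and the axes are right-handed (so a half turn about y gives the same grasp; the last joint's range is limited). The gripper opens to 85 mm and grips with 20 to 120 N. Pads are 22 mm wide; open, the fingers measure 114 mm over their backs; the gripper's body (76 mm by 85 mm) begins 54 mm behind the grasp point. The pads swing forward as they close: fully open they stand 13 mm farther back than shut.
Start: joints at [1.187, 0.576, 0.025, 1.437, -0.015, 1.129, -0.057], TCP at [0.199, -0.645, 0.25] pointing down, gripper open.
Joint ranges: [-2.76, 2.76], [-0.34, 2.15], [-1.52, 1.57], [0.19, 2.46], [-1.09, 4.23], [0.17, 1.99], [-2.82, 2.82]. Speed limits (rad/s): [2.22, 2.22, 3.01, 3.01, 3.14, 3.14, 3.14].

## Interface

Orientations are given as a unit quaternion [x, y, z, w].
In Python, from rig import r, viewer, spotter gives the robot as it stands.
- The arm moves only by the tool drive_tool, never from a script. Its argument "moves" is a list of rows, each an object with "dp": the shift along the tool's x, y, z in units of 0.4 m (1.0 is 0.4 m), a list of three; "angular": the turn, a rotation vector about the tool's x, y, z in units of 2 pi rad (1.0 is 2 pi rad), a list of three; "jaw": the gripper command: -1 is shut, 1 is fully open, values between are in proportion. A call has 1 to 8 rows; each row is the pose to reach, as a shift and turn from the pose commanded when the call began, along the tool's axes at that moment, turning the shorter way round; what a row does not reach only later rows make up. A row lasts 1/10 s, in which the tool goes at most 50 mm and 8.59 degrees, less where a joint would pass 70% of its speed; a pose out of reach is approached as far as the arm can. A call with a number of a shift or a turn outside -1 to 1 is refused whole. A call with a gripper value outside its range is refused whole. The fingers move at their own pace and stop on an object; "force" is the grip in N (left out, the last holds). Time passes only in rows, so rows that repeat a pose let the fingers close. It gives the time, the measured TCP pose, the force and the opening at its end, in the units of the state.
- r.get_state(): the state, without advancing time (a new reading comes with each control period).
- viewer.grab_frame(name): name is "scene" or "top"; returns the picture (420x560x3 uint8, red, green, blue); there is no depth.
- viewer.get_calibration(name): a dict with "fx", "fy", "cx", "cy" (pixels), "origin" and "orientation" of the camera in the world. Camera axes: x right, y up, looking along -z (the intrinsics and any distortion apply to the point x, -y, -z); pixel columns grow to the right and rows downward; lengths in m; the calibration is good to about 2 mm. A picture is of the moment at which its call begins. get_calibration takes no time and is no camera call.
- r.job_done(): hands the job in, once; it reports no verdict.
Trained networks look in the newest picture that a camera, given by its name, has taken for a name from the list of things; names that differ only in an ending like _2 or _b are one class to them, and where a whole thing is asked for, a point or a joint stands for the part that bears it (a point fixed in the world has none). Each returns a list of dicts, best first, with "p" (0 to 1); they miss things now and then, are a little off and sometimes report something else, mostly with a low value. They report only what shows in the picture. A call takes as long as a camera call. They do not tell look-alikes from the thing itself.
- spotter.boxes_of(label, camera): "rect" ([left, top, right, bottom] in pixels, round what is visible of it).
- spotter.outline_of(label, camera): "mask" (420x560 bool, what is visible of it) and "rect" ([left, top, right, bottom] in pixels, round what is visible of it).
The state is a dict: "clock": time; "joint_pos": joint angles; "joint_velocities": joint speeds; "effort": joint torques, N m; "tcp_pos": TCP position; "tcp_rot": TCP orientation; "wrist_force": force on the tool from outside, world axes, zero at the start; "ft_torque": the same for the moment, N m; "finger_gap": finger opening in m.
Only numpy, scipy, OpenCV 4.12 (cv2) and the standard library are available. Lean on these libraries where they do the work, as an engineer would, in place of code of your own. Each camera call takes 0.05 s, during which the arm holds its last target.

## Working session

There is one attempt and no reset: what is moved stays moved. The work goes in short steps, Python scripts to look and compute and a tool call to move; the robot and the scene stay as the last step left them, time stands still between calls to the robot, and variables do not carry over. Pictures are saved under pics/ and viewed, and the job is handed in when it is done.

Besides the shell and the picture viewer there is one more tool, called in YAML: its name, and indented under it one key for each argument. drive_tool: Moves the arm, as the interface text tells. Its arguments: {"type":"object","properties":{"moves":{"type":"array"},"force":{"type":"number"}},"required":["moves"]}

```bash
ls; mkdir -p pics; python3 - <<'E'
from rig import r, viewer, spotter
import cv2
s=r.get_state(); print({k:(v if not hasattr(v,'round') else v) for k,v in s.items()})
for n in("scene","top"):
    f=viewer.grab_frame(n); cv2.imwrite(f"pics/{n}0.png",f[:,:,::-1]); print(n,viewer.get_calibration(n))
E
```

```text
pics
{'clock': 0.0, 'joint_pos': array([ 1.18719668,  0.57653028,  0.02486664,  1.43793745, -0.01499454,
        1.12900419, -0.05650488]), 'joint_velocities': array([ 1.21015665e-03, -1.29799908e-03,  1.01060962e-03, -5.79481155e-04,
       -7.03697518e-05,  5.57159176e-04, -7.52362501e-05]), 'effort': array([ 2.57699403e-04, -7.65760946e+01,  2.25045182e+00, -2.85959709e+01,
        1.52535341e-02,  1.28573828e-02, -5.77676087e-05]), 'tcp_pos': array([ 0.19920941, -0.64447601,  0.24943399]), 'tcp_rot': array([-0.10572928,  0.69976198, -0.69859085,  0.10547655]), 'wrist_force': array([0.37004598, 0.40993159, 0.66413224]), 'ft_torque': array([-0.00917271, -0.01289677,  0.00537408]), 'finger_gap': 0.08552225994999307}
scene {'fx': 432.60355696705847, 'fy': 432.60355696705847, 'cx': 276.48538390320766, 'cy': 205.91297849581144, 'origin': array([ 1.21164691, -0.52056278,  0.69162948]), 'orientation': array([0.41035316, 0.17756149, 0.37195253, 0.81347004])}
top {'fx': 496.63465774108306, 'fy': 496.63465774108306, 'cx': 273.39261447446535, 'cy': 206.16074614627792, 'origin': array([0.50047959, 0.00700275, 1.26974096]), 'orientation': array([-0.04260217,  0.03533651,  0.70618087, -0.70586469])}
```

View pics/scene0.png

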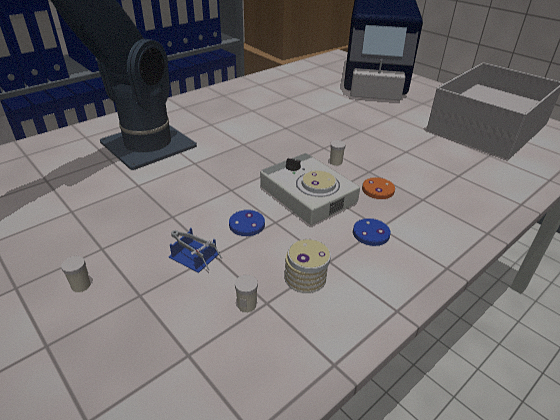

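View pics/top0.png

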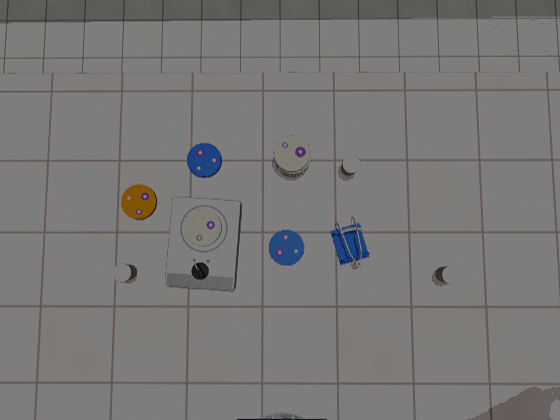

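The top view shows the viewer at about (204,243), its dish at (203,226), the knob at (200,271), the rest and tweezers at (350,242), and the stack at (291,155). I'll enlarge the parts that matter.

```bash
python3 - <<'E'
import cv2,numpy as np
t=cv2.imread('pics/top0.png'); s=cv2.imread('pics/scene0.png')
def cr(im,x0,y0,x1,y1,k,n):
    c=cv2.resize(im[y0:y1,x0:x1],None,fx=k,fy=k,interpolation=cv2.INTER_CUBIC)
    c=np.clip(c.astype(float)*1.3,0,255).astype('uint8'); cv2.imwrite(n,c)
cr(t,155,185,255,300,5,'pics/cv.png')
cr(t,315,205,385,280,8,'pics/cr.png')
cr(s,150,130,370,300,3.5,'pics/cs.png')
E
```

```text
(no output)
```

View pics/cv.png

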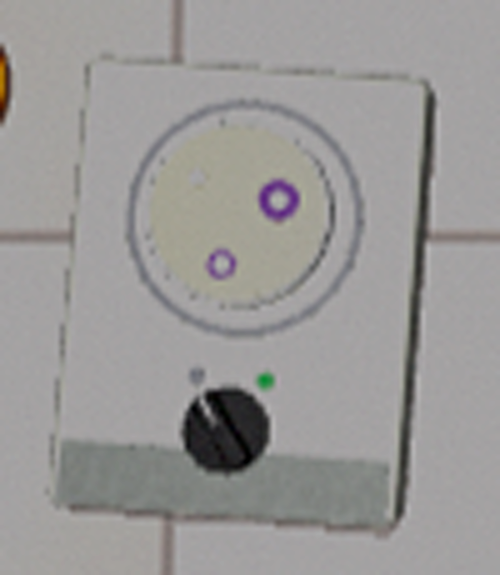

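View pics/cr.png

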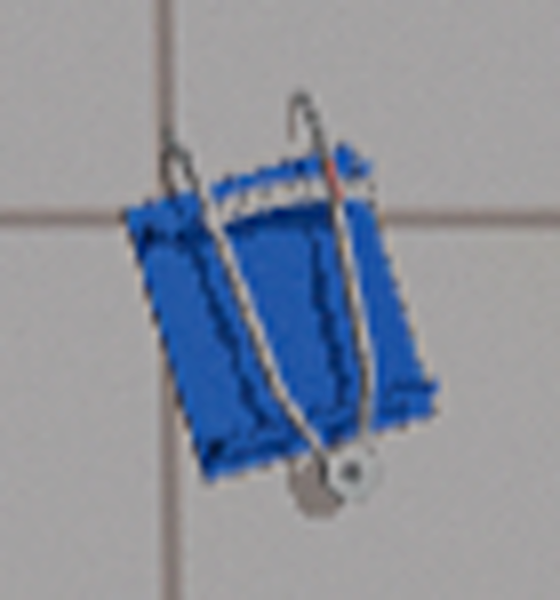

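View pics/cs.png

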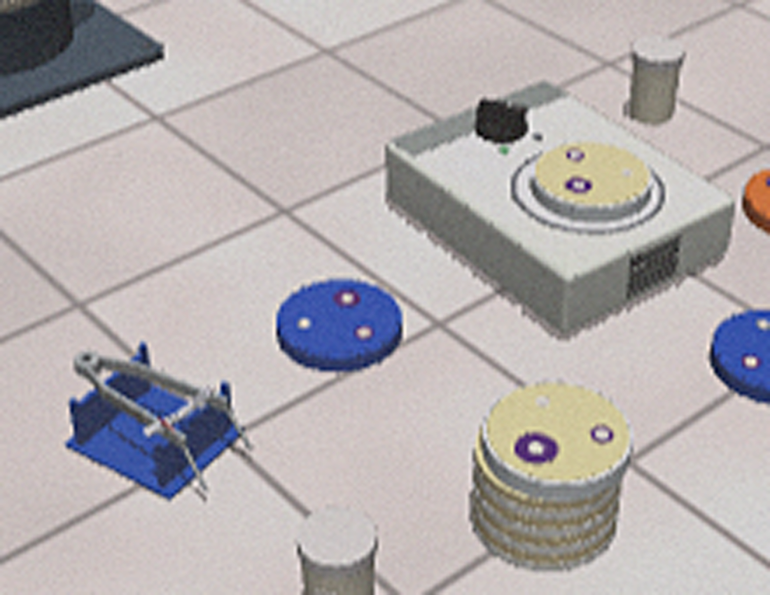

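```bash
cat > h.py <<'E'
import numpy as np,cv2
from scipy.spatial.transform import Rotation as R
CAL={}
def cal(n):
    if n not in CAL:
        from rig import viewer
        CAL[n]=viewer.get_calibration(n)
    return CAL[n]
def ray(n,u,v):
    c=cal(n); d=np.array([(u-c['cx'])/c['fx'],-(v-c['cy'])/c['fy'],-1.])
    return np.array(c['origin']),R.from_quat(c['orientation']).apply(d)
def at(n,u,v,z):
    o,d=ray(n,u,v); return o+d*(z-o[2])/d[2]
def px(n,P):
    c=cal(n); q=R.from_quat(c['orientation']).inv().apply(np.array(P)-c['origin'])
    return np.array([c['cx']-c['fx']*q[...,0]/q[...,2], c['cy']+c['fy']*q[...,1]/q[...,2]]).T
def save(im,x0,y0,x1,y1,k,n):
    c=cv2.resize(im[y0:y1,x0:x1,::-1],None,fx=k,fy=k,interpolation=cv2.INTER_CUBIC)
    cv2.imwrite(n,np.clip(c.astype(float)*1.3,0,255).astype('uint8'))
E
python3 - <<'E'
from h import *
t=cv2.imread('pics/top0.png'); s=cv2.imread('pics/scene0.png')
def comps(im,lo,hi,name,zs,minA):
    hsv=cv2.cvtColor(im,cv2.COLOR_BGR2HSV); m=cv2.inRange(hsv,lo,hi)
    n,l,st,c=cv2.connectedComponentsWithStats(m)
    for i in range(1,n):
        if st[i,4]>=minA:
            print(name,st[i].tolist(),c[i].round(1),[at(name,*c[i],z)[:2].round(4).tolist() for z in zs])
print('purple')
comps(t,(125,70,40),(160,255,255),'top',[.075],8)
comps(s,(125,70,40),(160,255,255),'scene',[.075],8)
print('straw')
comps(t,(20,25,80),(35,255,255),'top',[.075],150)
comps(s,(20,25,80),(35,255,255),'scene',[.075],150)
print('green')
comps(t,(45,100,40),(80,255,255),'top',[.06],3)
comps(s,(45,100,40),(80,255,255),'scene',[.06],3)
print('black')
comps(t[180:300,150:260],(0,0,0),(180,255,50),'top',[.075],30)
print('blue')
comps(t,(105,130,30),(120,255,255),'top',[.0,.004],60)
# viewer corners from top crop (x5 crop at 155,185): 
for n,c in dict(fl=(92,60),fr=(432,82),br=(395,530),bl=(55,503)).items():
    print(n,at('top',155+c[0]/5-.4,185+c[1]/5-.4,.06).round(4))
E
```

```text
purple
top [282, 143, 6, 5, 10] [284.5 145. ] [[0.7837, -0.0079]]
top [295, 147, 11, 10, 70] [300.  151.5] [[0.7675, -0.0458]]
top [197, 149, 7, 7, 32] [199.9 152. ] [[0.7668, 0.1997]]
top [141, 193, 8, 7, 34] [144.6 196. ] [[0.658, 0.3327]]
top [207, 221, 8, 8, 36] [210.2 224.5] [[0.5884, 0.1718]]
top [197, 235, 5, 5, 11] [198.9 236.8] [[0.5587, 0.1986]]
top [276, 249, 8, 7, 32] [279.3 252. ] [[0.5223, 0.0051]]
scene [312, 181, 7, 4, 13] [315.  182.8] [[0.5908, 0.1703]]
scene [376, 188, 6, 4, 14] [378.5 189.7] [[0.7155, 0.271]]
scene [245, 213, 8, 5, 21] [248.3 214.5] [[0.584, -0.042]]
scene [377, 229, 8, 5, 24] [380.5 230.9] [[0.8193, 0.1454]]
scene [297, 254, 12, 8, 63] [302.4 257.6] [[0.7681, -0.0463]]
straw
top [125, 185, 31, 33, 386] [142.1 202.7] [[0.6416, 0.3383]]
top [185, 211, 20, 33, 238] [193.2 226.1] [[0.5846, 0.213]]
scene [303, 170, 33, 19, 419] [319.2 179.1] [[0.5855, 0.1912]]
scene [289, 239, 41, 29, 770] [309.2 252.4] [[0.766, -0.0246]]
scene [66, 272, 21, 20, 185] [ 76.5 282.1] [[0.5375, -0.4214]]
green
top [207, 260, 3, 3, 6] [207.7 260.8] [[0.5012, 0.1788]]
black
top [42, 83, 17, 17, 210] [49.8 90.7] [[0.9233, 0.5776]]
blue
top [187, 143, 35, 34, 838] [203.7 160. ] [[0.762, 0.2014], [0.7612, 0.2008]]
top [331, 229, 23, 36, 363] [340.6 247.2] [[0.5357, -0.1511], [0.5356, -0.1506]]
top [269, 230, 35, 35, 870] [286.2 247.1] [[0.5361, -0.0127], [0.5359, -0.0126]]
top [343, 230, 17, 31, 304] [352.5 243.6] [[0.545, -0.1814], [0.5449, -0.1808]]
top [358, 230, 12, 28, 130] [362.9 245.5] [[0.5401, -0.2077], [0.54, -0.207]]
fl [0.6584 0.2666 0.06  ]
fr [0.6473 0.099  0.06  ]
br [0.43   0.1152 0.06  ]
bl [0.4428 0.2796 0.06  ]
```

```bash
python3 - <<'E'
from h import *
from rig import r,viewer,spotter
s=r.get_state(); M=R.from_quat(s['tcp_rot']).as_matrix(); print(M.round(3))
t=viewer.grab_frame('top'); sc=viewer.grab_frame('scene')
for lab in('tweezers','lamp_knob'):
  for n in('top','scene'):
    o=spotter.outline_of(lab,n)
    for d in o[:2]:
        m=d['mask'].astype('uint8'); mm=cv2.moments(m,True)
        c=(mm['m10']/mm['m00'],mm['m01']/mm['m00'])
        print(lab,n,round(d['p'],2),np.round(d['rect'],1),np.round(c,1),at(n,*c,.041 if lab[0]=='t' else .072).round(4), cv2.minAreaRect(cv2.findNonZero(m)))
# model overlay guess
V=np.array([.545,.190,0]); 
save(t,325,205,380,280,8,'pics/tw_t.png'); save(sc,160,220,230,280,11,'pics/tw_s.png')
save(t,180,250,225,295,12,'pics/kn_t.png'); save(sc,275,145,320,185,14,'pics/kn_s.png')
E
```

```text
[[-0.955 -0.     0.295]
 [-0.295  0.001 -0.955]
 [ 0.    -1.    -0.001]]
tweezers top 0.71 [337.4 225.8 365.6 268.7] [351.2 242.3] [ 0.5467 -0.1723  0.041 ] ((350.47711181640625, 246.22125244140625), (42.09944152832031, 20.108951568603516), 88.31531524658203)
tweezers scene 0.78 [171.1 231.  216.2 260.2] [192.5 242. ] [ 0.5473 -0.1734  0.041 ] ((192.19232177734375, 240.46151733398438), (44.09866714477539, 19.414506912231445), 33.690067291259766)
lamp_knob top 0.74 [192.1 261.3 212.1 284.2] [200.  271.2] [0.4765 0.1951 0.072 ] ((199.75003051757812, 271.2500305175781), (16.970561981201172, 17.677669525146484), 45.0)
lamp_knob scene 0.55 [287.6 160.1 303.1 168.1] [292.5 164. ] [0.4828 0.1925 0.072 ] ((293.0, 164.0), (12.0, 14.0), 90.0)
```

View pics/tw_t.png

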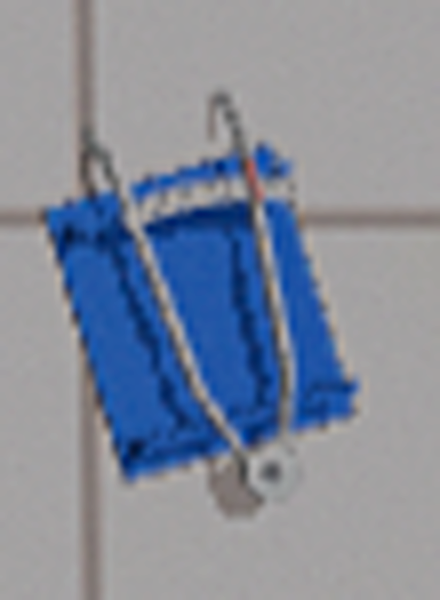

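View pics/tw_s.png

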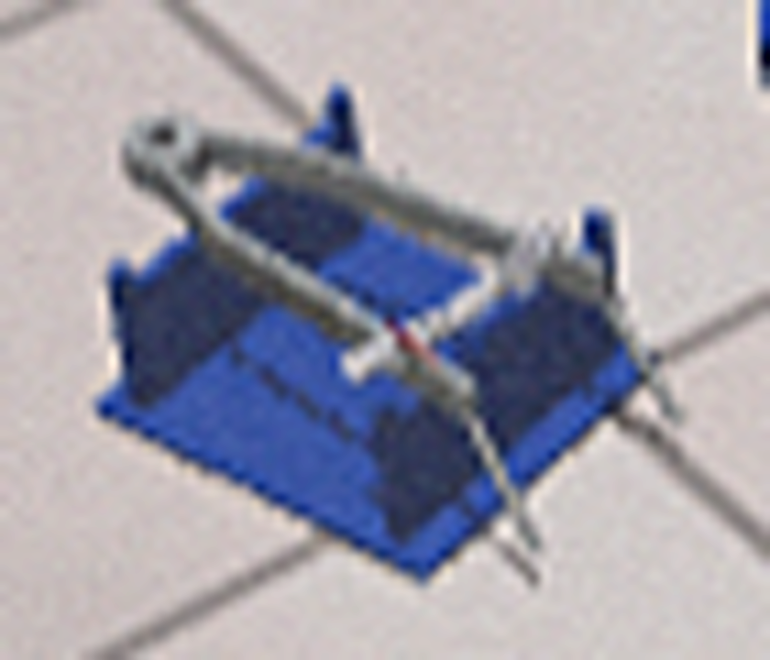

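View pics/kn_t.png

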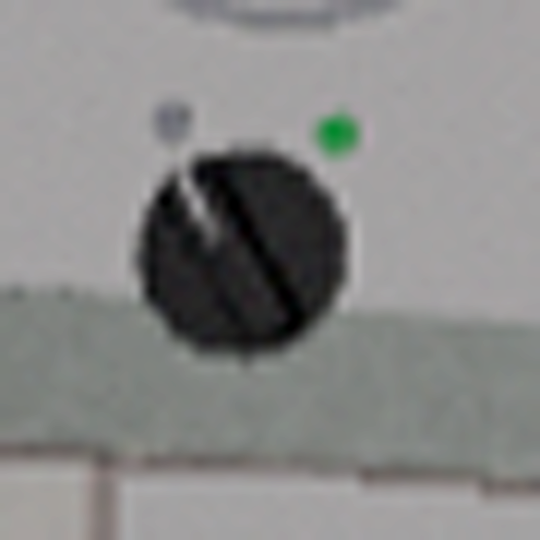

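View pics/kn_s.png

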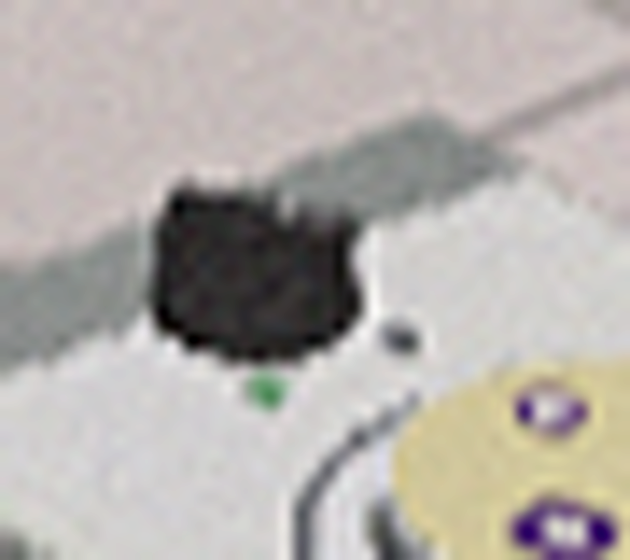

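```bash
python3 - <<'E'
from h import *
from scipy.optimize import least_squares
T=lambda c:(325+c[0]/8-.5,205+c[1]/8-.5); S=lambda c:(160+c[0]/11-.5,220+c[1]/11-.5)
mod={'head':(-.050,0,.006),'tl':(.068,.0221,-.0316),'tr':(.068,-.0221,-.0316)}
obs={'top':{'head':T((272,472)),'tl':T((90,150)),'tr':T((218,97))},'scene':{'head':S((165,137)),'tl':S((678,415)),'tr':S((537,547))}}
def pose(p,m): return R.from_euler('z',p[2]).apply(m)+[p[0],p[1],.041]
def f(p,cs,full=False):
    return np.concatenate([px(n,pose(p,np.array(mod[k])))-obs[n][k] for n in cs for k in mod])
for cs in(['top'],['scene'],['top','scene']):
    s=least_squares(f,[.545,-.172,.3],args=(cs,)); print(cs,s.x.round(4),np.degrees(s.x[2]).round(1),s.fun.round(1))
    P=s.x
# blue rest rect from top base corners
for n,c in [('top',T(q)) for q in((45,212),(128,475),(355,408))]+[('scene',S(q)) for q in((420,578),(98,405),(650,355))]: print(n,at(n,*c,.004).round(4))
print('knob top',at('top',199.9,270.8,.064).round(4),'scene px of it',px('scene',np.array([[.477,.1955,.0665],[.477,.1955,.084]])))
print('grey/green',at('top',180+172/12-.5,250+122/12-.5,.06).round(4),at('top',180+337/12-.5,250+132/12-.5,.06).round(4))
print('barline',(at('top',180+240/12,250+215/12,.084)-at('top',180+295/12,250+305/12,.084)).round(4))
E
```

```text
['top'] [ 0.5405 -0.1763  0.273 ] 15.6 [ 0.7  1.  -0.7 -1.5 -0.   0.4]
['scene'] [ 0.5429 -0.1754  0.2722] 15.6 [-0.6 -0.7  0.2  0.5  0.3  0.1]
['top', 'scene'] [ 0.5416 -0.1757  0.2725] 15.6 [ 0.4  0.6 -1.  -1.9 -0.3  0.  -1.  -1.  -0.2  0.2 -0.1 -0.2]
top [ 0.5768 -0.1245  0.004 ]
top [ 0.4937 -0.1497  0.004 ]
top [ 0.5147 -0.2217  0.004 ]
scene [ 0.601  -0.1986  0.004 ]
scene [ 0.516  -0.2219  0.004 ]
scene [ 0.5774 -0.1262  0.004 ]
knob top [0.4773 0.1967 0.064 ] scene px of it [[291.82613735 164.51691231]
 [292.06683703 159.03927316]]
grey/green [0.504  0.2125 0.06  ] [0.502 0.179 0.06 ]
barline [0.0176 0.0112 0.    ]
```

```bash
cat >> h.py <<'E'
def Rt(jaw):  # jaw yaw in deg, tool y down
    a=np.radians(jaw); z=np.array([np.cos(a),np.sin(a),0]); y=np.array([0,0,-1.]); return np.array([np.cross(y,z),y,z]).T
def plan(s,pos,jaw):
    M=R.from_quat(s['tcp_rot']).as_matrix()
    dp=M.T@(np.array(pos)-s['tcp_pos'])/.4
    a=R.from_matrix(M.T@Rt(jaw)).as_rotvec()/(2*np.pi)
    return dp.round(4).tolist(),a.round(4).tolist()
def st():
    from rig import r
    s=r.get_state(); M=R.from_quat(s['tcp_rot']).as_matrix()
    print('t',round(s['clock'],2),'tcp',s['tcp_pos'].round(4),'jaw',np.degrees(np.arctan2(M[1,2],M[0,2])).round(2),'down',M[:,1].round(3),'gap',round(s['finger_gap'],4),'F',s['wrist_force'].round(2),'q',s['joint_pos'].round(2)); return s
E
python3 - <<'E'
from h import *
s=st(); print(plan(s,[.5,-.2,.2],20))
E
```

```text
t 0.4 tcp [ 0.1993 -0.6448  0.2502] jaw -72.82 down [-0.  0. -1.] gap 0.0854 F [0.53 0.09 0.08] q [ 1.19  0.58  0.02  1.44 -0.02  1.13 -0.06]
([-1.0465, 0.1256, -0.8405], [0.0, -0.2578, -0.0])
```

```bash
python3 - <<'E'
from h import *
s=st(); print(plan(s,[.45,-.25,.2],20))
E
```

```text
t 0.4 tcp [ 0.1993 -0.6448  0.2502] jaw -72.82 down [-0.  0. -1.] gap 0.0854 F [0.53 0.09 0.08] q [ 1.19  0.58  0.02  1.44 -0.02  1.13 -0.06]
([-0.8902, 0.1256, -0.758], [0.0, -0.2578, -0.0])
```

drive_tool:
  moves:
    - {"dp": [-0.89,0.125,-0.758],"angular": [0,-0.258,0],"jaw": 0.0}
    - {"dp": [-0.89,0.125,-0.758],"angular": [0,-0.258,0],"jaw": 0.0}
    - {"dp": [-0.89,0.125,-0.758],"angular": [0,-0.258,0],"jaw": 0.0}
    - {"dp": [-0.89,0.125,-0.758],"angular": [0,-0.258,0],"jaw": 0.0}
    - {"dp": [-0.89,0.125,-0.758],"angular": [0,-0.258,0],"jaw": 0.0}
    - {"dp": [-0.89,0.125,-0.758],"angular": [0,-0.258,0],"jaw": 0.0}
    - {"dp": [-0.89,0.125,-0.758],"angular": [0,-0.258,0],"jaw": 0.0}
    - {"dp": [-0.89,0.125,-0.758],"angular": [0,-0.258,0],"jaw": 0.0}

```text
clock: 1.2
tcp_pos: [0.4133, -0.3075, 0.208]
tcp_rot: [0.483, -0.516, 0.516, -0.483]
wrist_force: [0.8, -0.7, -0.7]
finger_gap: 0.0426
```

```bash
python3 - <<'E'
from h import *
s=st(); print(plan(s,[.478,.1,.16],121.5))
E
```

```text
t 1.2 tcp [ 0.4133 -0.3075  0.208 ] jaw -3.73 down [ 0.001 -0.001 -1.   ] gap 0.0426 F [ 0.84 -0.74 -0.66] q [ 0.8   0.4  -0.35  1.91  0.17  0.86  0.3 ]
([-1.0272, 0.1193, 0.095], [0.0, -0.3479, 0.0002])
```

drive_tool:
  moves:
    - {"dp": [-0.98,0.115,0.12],"angular": [0,-0.348,0],"jaw": -0.1}
    - {"dp": [-0.98,0.115,0.12],"angular": [0,-0.348,0],"jaw": -0.1}
    - {"dp": [-0.98,0.115,0.12],"angular": [0,-0.348,0],"jaw": -0.1}
    - {"dp": [-0.98,0.115,0.12],"angular": [0,-0.348,0],"jaw": -0.1}
    - {"dp": [-0.98,0.115,0.12],"angular": [0,-0.348,0],"jaw": -0.1}
    - {"dp": [-0.98,0.115,0.12],"angular": [0,-0.348,0],"jaw": -0.1}
    - {"dp": [-0.98,0.115,0.12],"angular": [0,-0.348,0],"jaw": -0.1}
    - {"dp": [-0.98,0.115,0.12],"angular": [0,-0.348,0],"jaw": -0.1}

```text
clock: 2.0
tcp_pos: [0.4885, 0.0807, 0.1619]
tcp_rot: [-0.69, 0.153, -0.153, 0.691]
wrist_force: [1.1, -0.6, 0.1]
finger_gap: 0.0383
```

```bash
python3 - <<'E'
from h import *
s=st(); print(plan(s,[.478,.1955,.14],121.5))
E
```

```text
t 2.0 tcp [0.4885 0.0807 0.1619] jaw 65.03 down [ 0.001  0.    -1.   ] gap 0.0383 F [ 1.07 -0.57  0.06] q [ 0.22  0.48 -0.68  2.    0.42  0.8   0.42]
([-0.1451, 0.0547, 0.2491], [-0.0, -0.1569, 0.0002])
```

drive_tool:
  moves:
    - {"dp": [-0.145,0.055,0.249],"angular": [0,-0.157,0],"jaw": -0.3}
    - {"dp": [-0.145,0.055,0.249],"angular": [0,-0.157,0],"jaw": -0.3}
    - {"dp": [-0.145,0.055,0.249],"angular": [0,-0.157,0],"jaw": -0.3}
    - {"dp": [-0.145,0.055,0.249],"angular": [0,-0.157,0],"jaw": -0.3}
    - {"dp": [-0.145,0.055,0.249],"angular": [0,-0.157,0],"jaw": -0.3}
    - {"dp": [-0.145,0.055,0.249],"angular": [0,-0.157,0],"jaw": -0.3}
    - {"dp": [-0.145,0.055,0.249],"angular": [0,-0.157,0],"jaw": -0.3}
    - {"dp": [-0.145,0.055,0.249],"angular": [0,-0.157,0],"jaw": -0.3}

```text
clock: 2.8
tcp_pos: [0.4785, 0.1931, 0.1397]
tcp_rot: [-0.681, -0.19, 0.191, 0.681]
wrist_force: [-0.0, -0.9, -0.1]
finger_gap: 0.0302
```

```bash
python3 - <<'E'
from h import *
from rig import viewer
s=st(); print(plan(s,[.478,.1955,.088],121.5))
sc=viewer.grab_frame('scene'); t=viewer.grab_frame('top')
save(sc,240,90,350,200,5,'pics/a_s.png'); save(t,150,190,260,300,5,'pics/a_t.png')
E
```

```text
t 2.8 tcp [0.4785 0.1931 0.1397] jaw 121.25 down [-0.  0. -1.] gap 0.0302 F [-0.01 -0.93 -0.09] q [ 0.13  0.62 -0.92  1.97  0.64  0.88  0.98]
([0.002, 0.1291, 0.0056], [-0.0, -0.0007, -0.0])
```

View pics/a_s.png

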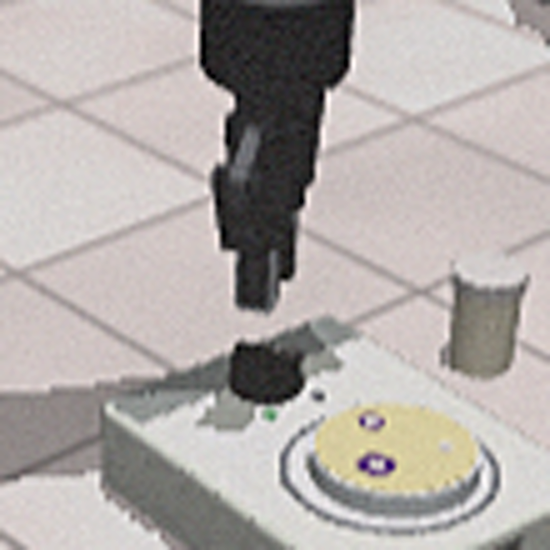

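View pics/a_t.png

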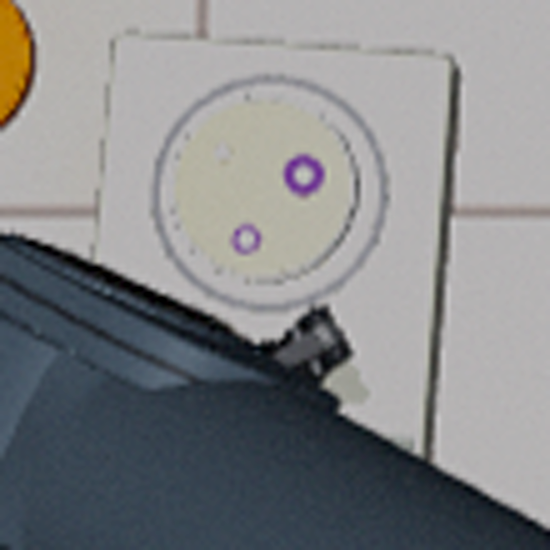

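drive_tool:
  moves:
    - {"dp": [0.002,0.08,0.006],"angular": [0,0,0],"jaw": -0.3}
    - {"dp": [0.002,0.11,0.006],"angular": [0,0,0],"jaw": -0.3}
    - {"dp": [0.002,0.129,0.006],"angular": [0,0,0],"jaw": -0.3}
    - {"dp": [0.002,0.129,0.006],"angular": [0,0,0],"jaw": -0.3}
  force: 25

```text
clock: 3.3
tcp_pos: [0.4774, 0.1957, 0.0877]
tcp_rot: [0.681, 0.19, -0.191, -0.681]
wrist_force: [0.1, -0.1, -0.3]
finger_gap: 0.0295
```

drive_tool:
  moves:
    - {"dp": [0,0,0],"angular": [0,0,0],"jaw": -1}
    - {"dp": [0,0,0],"angular": [0,0,0],"jaw": -1}
    - {"dp": [0,0,0],"angular": [0,0,0],"jaw": -1}
    - {"dp": [0,0,0],"angular": [0,0,0],"jaw": -1}
  force: 25

```text
clock: 3.7
tcp_pos: [0.4771, 0.1977, 0.089]
tcp_rot: [-0.68, -0.191, 0.19, 0.682]
wrist_force: [-3.9, 4.9, -0.7]
finger_gap: 0.0099
```

```bash
python3 - <<'E'
from h import *
from rig import viewer
s=st(); 
sc=viewer.grab_frame('scene')
save(sc,240,90,350,200,5,'pics/b_s.png')
E
```

```text
t 3.7 tcp [0.4771 0.1977 0.089 ] jaw 121.25 down [-0.     0.003 -1.   ] gap 0.0099 F [-3.93  4.93 -0.73] q [ 0.07  0.68 -0.85  2.02  0.73  0.78  0.89]
```

View pics/b_s.png

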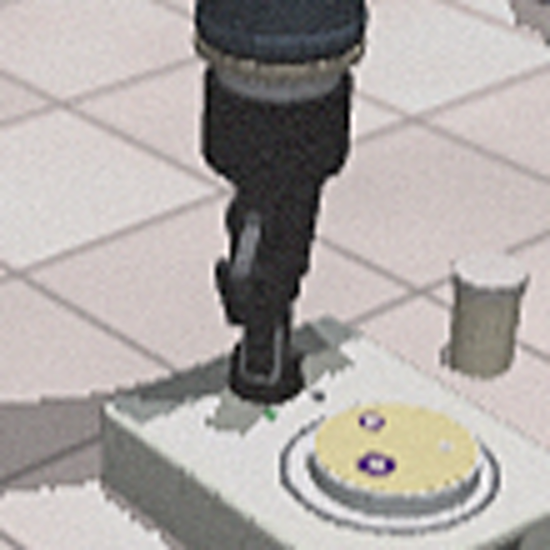

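drive_tool:
  moves:
    - {"dp": [0,0,0.004],"angular": [0,0.02,0],"jaw": -1}
    - {"dp": [0,0,0.004],"angular": [0,0.04,0],"jaw": -1}
    - {"dp": [0,0,0.004],"angular": [0,0.06,0],"jaw": -1}
    - {"dp": [0,0,0.004],"angular": [0,0.08,0],"jaw": -1}
    - {"dp": [0,0,0.004],"angular": [0,0.1,0],"jaw": -1}
    - {"dp": [0,0,0.004],"angular": [0,0.12,0],"jaw": -1}
    - {"dp": [0,0,0.004],"angular": [0,0.14,0],"jaw": -1}
    - {"dp": [0,0,0.004],"angular": [0,0.16,0],"jaw": -1}

```text
clock: 4.55
tcp_pos: [0.4769, 0.1981, 0.089]
tcp_rot: [-0.687, 0.163, -0.163, 0.689]
wrist_force: [-2.0, 1.9, -1.7]
finger_gap: 0.0105
```

```bash
python3 - <<'E'
from h import *
s=st(); 
E
```

```text
t 4.55 tcp [0.4769 0.1981 0.089 ] jaw 63.32 down [ 0.001  0.002 -1.   ] gap 0.0105 F [-2.    1.88 -1.71] q [-0.1   0.61 -0.58  2.02  0.53  0.66  0.08]
```

drive_tool:
  moves:
    - {"dp": [0,0,0],"angular": [0,0.016,0],"jaw": -1}
    - {"dp": [0,0,0],"angular": [0,0.033,0],"jaw": -1}
    - {"dp": [0,0,0],"angular": [0,0.033,0],"jaw": -1}
    - {"dp": [0,0,0],"angular": [0,0.033,0],"jaw": -0.3}
    - {"dp": [0,0,0],"angular": [0,0.033,0],"jaw": -0.3}
    - {"dp": [0,-0.1,0],"angular": [0,0.033,0],"jaw": -0.3}
    - {"dp": [0,-0.2,0],"angular": [0,0.033,0],"jaw": -0.3}

```text
clock: 5.25
tcp_pos: [0.4763, 0.1966, 0.1685]
tcp_rot: [0.669, -0.232, 0.23, -0.668]
wrist_force: [1.8, -0.0, 0.5]
finger_gap: 0.0298
```

```bash
python3 - <<'E'
from h import *
from rig import viewer
s=st(); print(plan(s,[.5416,-.1755,.15],105.5),plan(s,[.50,-.17,.16],105.5))
sc=viewer.grab_frame('scene');t=viewer.grab_frame('top')
save(sc,240,90,350,200,5,'pics/c_s.png'); save(t,150,190,260,300,5,'pics/c_t.png')
E
```

```text
t 5.25 tcp [0.4763 0.1966 0.1685] jaw 51.83 down [-0.003 -0.001 -1.   ] gap 0.0298 F [ 1.85 -0.02  0.49] q [-0.06  0.49 -0.61  1.94  0.37  0.82  0.03]
([0.7034, 0.0466, -0.6304], [0.0002, -0.1491, -0.0004]) ([0.6131, 0.0219, -0.6839], [0.0002, -0.1491, -0.0004])
```

View pics/c_s.png

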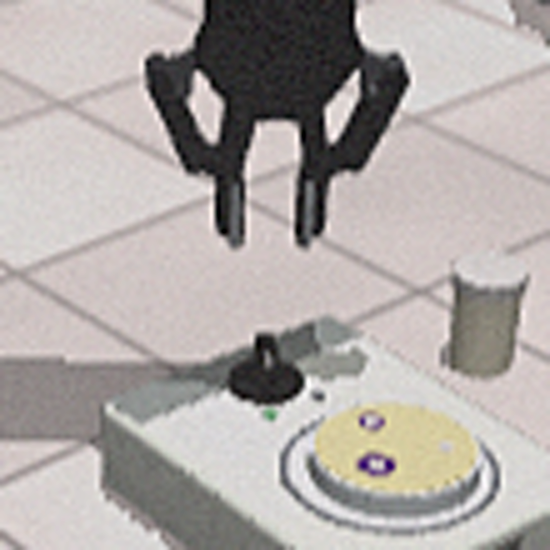

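View pics/c_t.png

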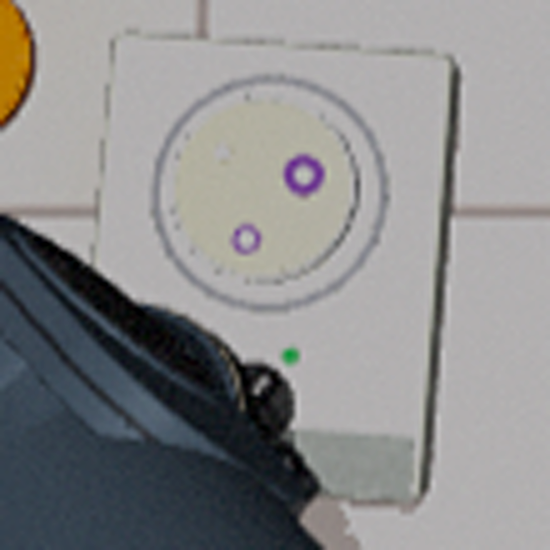

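```bash
python3 - <<'E'
from h import *
s=st(); print(plan(s,[.541,-.176,.14],-74.4))
E
```

```text
t 5.35 tcp [0.4791 0.1984 0.1726] jaw 51.79 down [ 0.007  0.003 -1.   ] gap 0.0297 F [ 0.51  0.61 -0.56] q [-0.06  0.48 -0.61  1.94  0.37  0.82  0.03]
([0.7004, 0.0799, -0.6402], [-0.0011, 0.3505, -0.0008])
```

drive_tool:
  moves:
    - {"dp": [0.7,0.07,-0.64],"angular": [0,0.35,0],"jaw": 0.4}
    - {"dp": [0.7,0.07,-0.64],"angular": [0,0.35,0],"jaw": 0.4}
    - {"dp": [0.7,0.07,-0.64],"angular": [0,0.35,0],"jaw": 0.4}
    - {"dp": [0.7,0.07,-0.64],"angular": [0,0.35,0],"jaw": 0.4}
    - {"dp": [0.7,0.07,-0.64],"angular": [0,0.35,0],"jaw": 0.4}
    - {"dp": [0.7,0.07,-0.64],"angular": [0,0.35,0],"jaw": 0.4}
    - {"dp": [0.7,0.07,-0.64],"angular": [0,0.35,0],"jaw": 0.4}
    - {"dp": [0.7,0.07,-0.64],"angular": [0,0.35,0],"jaw": 0.4}

```text
clock: 6.15
tcp_pos: [0.5375, -0.1823, 0.1396]
tcp_rot: [0.418, -0.57, 0.571, -0.417]
wrist_force: [0.7, -0.3, -0.4]
finger_gap: 0.0598
```

```bash
python3 - <<'E'
from h import *
s=st(); print(plan(s,[.541,-.176,.12],-74.4))
E
```

```text
t 6.15 tcp [ 0.5375 -0.1823  0.1396] jaw -17.54 down [-0.001 -0.002 -1.   ] gap 0.0598 F [ 0.65 -0.35 -0.43] q [ 0.4   0.55 -0.24  1.86  0.18  0.76 -0.24]
([-0.0178, 0.0489, 0.0035], [-0.0001, 0.1579, 0.0003])
```

drive_tool:
  moves:
    - {"dp": [-0.018,0.02,0.003],"angular": [0,0.158,0],"jaw": 0.4}
    - {"dp": [-0.018,0.02,0.003],"angular": [0,0.158,0],"jaw": 0.4}
    - {"dp": [-0.018,0.02,0.003],"angular": [0,0.158,0],"jaw": 0.4}
    - {"dp": [-0.018,0.02,0.003],"angular": [0,0.158,0],"jaw": 0.4}
    - {"dp": [-0.018,0.02,0.003],"angular": [0,0.158,0],"jaw": 0.4}
    - {"dp": [-0.018,0.02,0.003],"angular": [0,0.158,0],"jaw": 0.4}
    - {"dp": [-0.018,0.02,0.003],"angular": [0,0.158,0],"jaw": 0.4}
    - {"dp": [-0.018,0.02,0.003],"angular": [0,0.158,0],"jaw": 0.4}

```text
clock: 6.95
tcp_pos: [0.5412, -0.1707, 0.1318]
tcp_rot: [0.099, -0.7, 0.7, -0.099]
wrist_force: [0.2, 0.1, -0.7]
finger_gap: 0.0596
```

```bash
python3 - <<'E'
from h import *
from rig import viewer
s=st(); print(plan(s,[.541,-.176,.041],-74.4))
sc=viewer.grab_frame('scene');t=viewer.grab_frame('top')
save(sc,150,180,240,280,6,'pics/d_s.png'); save(t,150,190,380,300,3.4,'pics/d_t.png')
E
```

```text
t 6.95 tcp [ 0.5412 -0.1707  0.1318] jaw -73.92 down [-0.001 -0.    -1.   ] gap 0.0596 F [ 0.21  0.13 -0.67] q [ 0.19  0.55  0.05  1.87 -0.04  0.72 -1.03]
([0.0038, 0.2271, 0.0126], [0.0, 0.0013, 0.0001])
```

View pics/d_s.png

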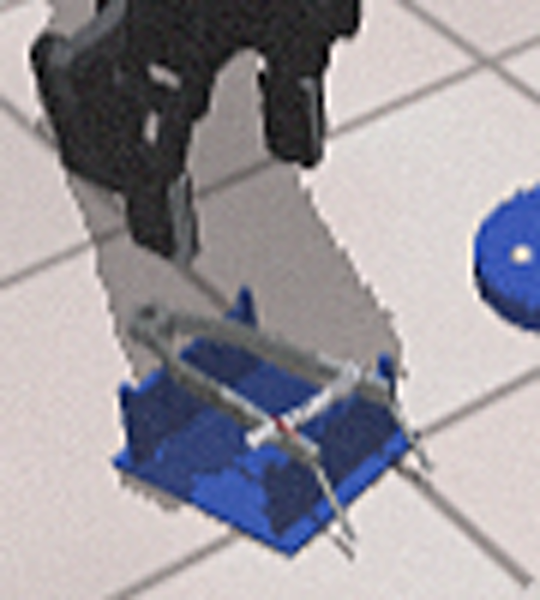

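View pics/d_t.png

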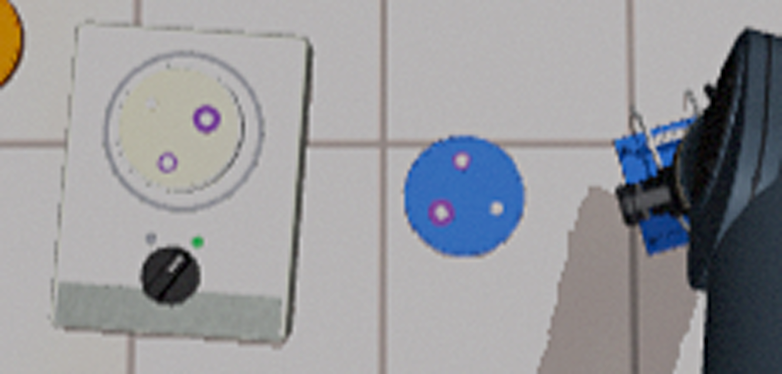

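drive_tool:
  moves:
    - {"dp": [0.002,0.06,0.006],"angular": [0,0.001,0],"jaw": 0.4}
    - {"dp": [0.002,0.12,0.006],"angular": [0,0.001,0],"jaw": 0.4}
    - {"dp": [0.002,0.16,0.006],"angular": [0,0.001,0],"jaw": 0.4}
    - {"dp": [0.002,0.16,0.006],"angular": [0,0.001,0],"jaw": 0.4}

```text
clock: 7.45
tcp_pos: [0.5399, -0.1729, 0.0662]
tcp_rot: [-0.099, 0.701, -0.7, 0.096]
wrist_force: [0.0, 0.3, 0.7]
finger_gap: 0.0597
```

```bash
python3 - <<'E'
from h import *
s=st(); print(plan(s,[.541,-.176,.041],-74.4))
E
```

```text
t 7.45 tcp [ 0.5399 -0.1729  0.0662] jaw -74.12 down [-0.004  0.001 -1.   ] gap 0.0597 F [0.05 0.33 0.69] q [ 0.2   0.65  0.04  1.92 -0.04  0.58 -1.03]
([-0.0007, 0.0629, 0.0082], [0.0003, 0.0008, 0.0005])
```

drive_tool:
  moves:
    - {"dp": [-0.001,0.04,0.007],"angular": [0,0.001,0],"jaw": 0.4}
    - {"dp": [-0.001,0.063,0.007],"angular": [0,0.001,0],"jaw": 0.4}
    - {"dp": [-0.001,0.063,0.007],"angular": [0,0.001,0],"jaw": 0.4}
    - {"dp": [-0.001,0.063,0.007],"angular": [0,0.001,0],"jaw": 0.4}

```text
clock: 7.85
tcp_pos: [0.5426, -0.1758, 0.0434]
tcp_rot: [-0.095, 0.701, -0.701, 0.095]
wrist_force: [-0.2, 0.1, -0.4]
finger_gap: 0.0597
```

```bash
python3 - <<'E'
from h import *
from rig import viewer
for i in range(4):
    s=st(); 
    sc=viewer.grab_frame('scene')
print(plan(s,[.541,-.176,.041],-74.4))
save(sc,150,180,240,280,6,'pics/e_s.png')
E
```

```text
t 7.85 tcp [ 0.5426 -0.1758  0.0434] jaw -74.59 down [ 0.  0. -1.] gap 0.0597 F [-0.2   0.06 -0.37] q [ 0.21  0.68  0.04  1.93 -0.05  0.53 -1.03]
t 7.9 tcp [ 0.5427 -0.1758  0.0436] jaw -74.6 down [ 0.001 -0.    -1.   ] gap 0.0598 F [0.14 0.25 0.6 ] q [ 0.21  0.68  0.04  1.93 -0.05  0.53 -1.03]
t 7.95 tcp [ 0.5429 -0.1758  0.0437] jaw -74.6 down [ 0.001 -0.    -1.   ] gap 0.0599 F [ 0.11  0.41 -0.76] q [ 0.21  0.68  0.04  1.93 -0.05  0.53 -1.03]
t 8.0 tcp [ 0.5429 -0.1758  0.0437] jaw -74.61 down [ 0.001 -0.    -1.   ] gap 0.06 F [ 0.35  0.58 -0.09] q [ 0.21  0.68  0.04  1.93 -0.05  0.53 -1.03]
([0.0046, 0.0067, -0.0008], [-0.0001, -0.0006, -0.0001])
```

View pics/e_s.png

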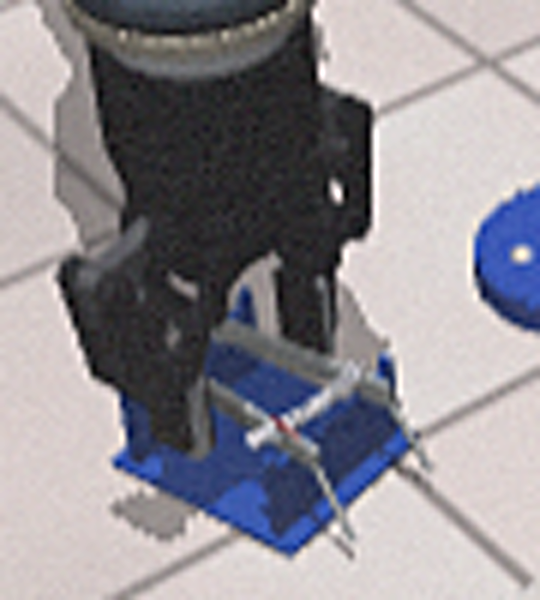

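drive_tool:
  moves:
    - {"dp": [0.004,0.006,0],"angular": [0,0,0],"jaw": 0.0}
    - {"dp": [0.004,0.006,0],"angular": [0,0,0],"jaw": -0.1}
    - {"dp": [0.004,0.006,0],"angular": [0,0,0],"jaw": -0.2}
    - {"dp": [0.004,0.006,0],"angular": [0,0,0],"jaw": -0.25}
    - {"dp": [0.004,0.006,0],"angular": [0,0,0],"jaw": -0.3}
    - {"dp": [0.004,0.006,0],"angular": [0,0,0],"jaw": -0.35}
    - {"dp": [0.004,0.006,0],"angular": [0,0,0],"jaw": -0.39}
    - {"dp": [0.004,0.006,0],"angular": [0,0,0],"jaw": -0.39}
  force: 20

```text
clock: 8.85
tcp_pos: [0.5414, -0.1764, 0.0411]
tcp_rot: [0.094, -0.701, 0.701, -0.095]
wrist_force: [-1.2, 0.2, 6.4]
finger_gap: 0.0258
```

```bash
python3 - <<'E'
from h import *
from rig import viewer
for i in range(3):
    s=st(); 
    sc=viewer.grab_frame('scene')
save(sc,150,180,240,280,6,'pics/f_s.png')
E
```

```text
t 8.85 tcp [ 0.5414 -0.1764  0.0411] jaw -74.64 down [ 0.001 -0.    -1.   ] gap 0.0258 F [-1.23  0.17  6.38] q [ 0.21  0.69  0.04  1.93 -0.05  0.52 -1.03]
t 8.9 tcp [ 0.5413 -0.1764  0.041 ] jaw -74.64 down [ 0.001 -0.    -1.   ] gap 0.0261 F [0.26 0.17 5.61] q [ 0.21  0.69  0.04  1.93 -0.05  0.52 -1.03]
t 8.95 tcp [ 0.5414 -0.1764  0.041 ] jaw -74.63 down [ 0.001 -0.    -1.   ] gap 0.0262 F [0.08 0.48 7.43] q [ 0.21  0.69  0.04  1.93 -0.05  0.52 -1.03]
```

View pics/f_s.png

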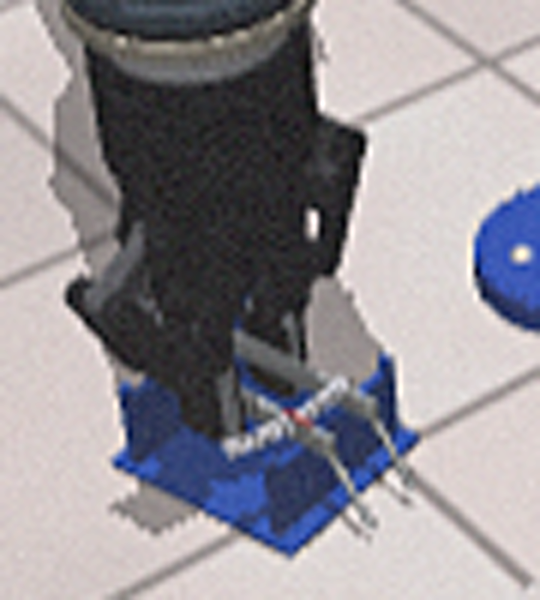

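drive_tool:
  moves:
    - {"dp": [0,-0.02,0],"angular": [0,0,0],"jaw": -0.39}
    - {"dp": [0,-0.05,0],"angular": [0,0,0],"jaw": -0.39}
    - {"dp": [0,-0.1,0],"angular": [0,0,0],"jaw": -0.39}
    - {"dp": [0,-0.15,0],"angular": [0,0,0],"jaw": -0.39}
    - {"dp": [0,-0.2,0],"angular": [0,0,0],"jaw": -0.41}
    - {"dp": [0,-0.25,0],"angular": [0,0,0],"jaw": -0.415}
    - {"dp": [0,-0.28,0],"angular": [0,0,0],"jaw": -0.418}
    - {"dp": [0,-0.28,0],"angular": [0,0,0],"jaw": -0.418}

```text
clock: 9.8
tcp_pos: [0.5418, -0.1765, 0.1546]
tcp_rot: [0.093, -0.7, 0.701, -0.096]
wrist_force: [0.5, -0.5, -0.8]
finger_gap: 0.0249
```

```bash
python3 - <<'E'
from h import *
from rig import viewer
s=st(); 
sc=viewer.grab_frame('scene');t=viewer.grab_frame('top');s=st()
save(sc,150,130,240,240,5.4,'pics/g_s.png');save(t,315,190,385,280,6.5,'pics/g_t.png')
print(plan(s,[.5,-.03,.2],-45))
E
```

```text
t 9.8 tcp [ 0.5418 -0.1765  0.1546] jaw -74.63 down [ 0.003 -0.001 -1.   ] gap 0.0249 F [ 0.48 -0.51 -0.78] q [ 0.2   0.52  0.05  1.85 -0.04  0.77 -1.03]
t 9.9 tcp [ 0.5408 -0.1761  0.1524] jaw -74.62 down [-0.  0. -1.] gap 0.0249 F [ 0.5   0.64 -1.4 ] q [ 0.2   0.53  0.05  1.85 -0.04  0.77 -1.03]
([0.0014, -0.1189, -0.3793], [0.0, -0.0823, -0.0])
```

View pics/g_s.png

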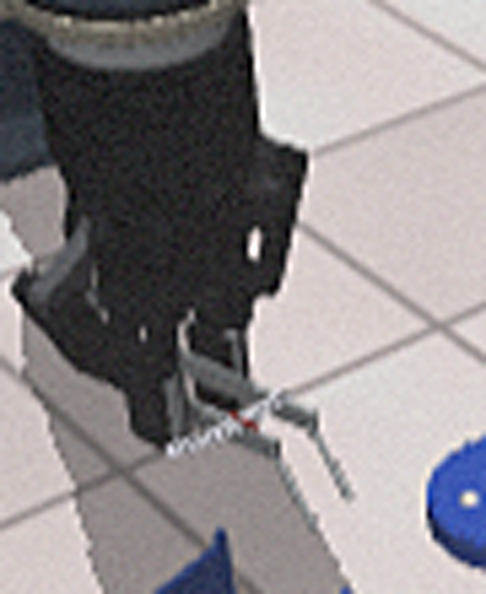

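View pics/g_t.png

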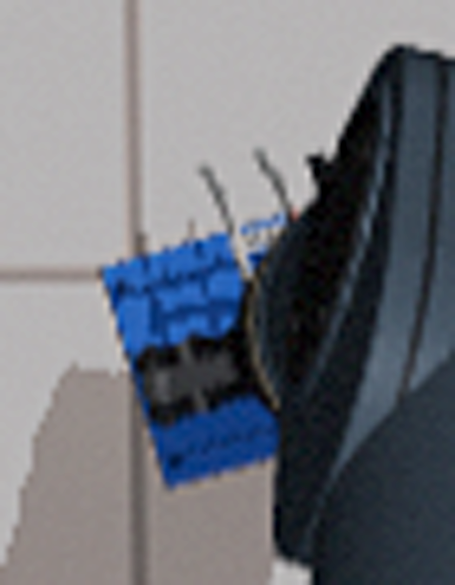

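```bash
cat >> h.py <<'E'
def tri(uvt,uvs):
    (o1,d1),(o2,d2)=ray('top',*uvt),ray('scene',*uvs)
    d1/=np.linalg.norm(d1);d2/=np.linalg.norm(d2)
    A=np.array([d1,-d2]).T; k=np.linalg.lstsq(A,o2-o1,rcond=None)[0]
    a,b=o1+k[0]*d1,o2+k[1]*d2; return (a+b)/2,np.linalg.norm(a-b)
E
python3 - <<'E'
from h import *
T=lambda c:(315+c[0]/6.5-.5,190+c[1]/6.5-.5); S=lambda c:(150+c[0]/5.4-.5,130+c[1]/5.4-.5)
L=tri(T((203,168)),S((350,495))); Rr=tri(T((258,152)),S((314,523))); print(L,Rr)
print((L[0]+Rr[0])/2,np.linalg.norm(L[0]-Rr[0]))
for y in(.01,-.01): print(R.from_euler('z',15.38,degrees=True).apply([.068,y,-.0316])+[.5410,-.1762,.1527])
E
```

```text
(array([ 0.60597533, -0.14826071,  0.12405395]), np.float64(0.0006266726831149275)) (array([ 0.61148024, -0.16815838,  0.1241804 ]), np.float64(3.762309249649789e-05))
[ 0.60872779 -0.15820954  0.12411717] 0.020645510848077652
[ 0.60391259 -0.14852319  0.1211    ]
[ 0.60921698 -0.16780695  0.1211    ]
```

```bash
python3 - <<'E'
from h import *
print(tri((210.2,224.5),(315,182.8)))
Z=tri((210.2,224.5),(315,182.8))[0]
d=np.array([np.cos(np.radians(30)),np.sin(np.radians(30)),0])
tgt=np.array([.5893,.1711,0])-.070*d; print(tgt)
s=st(); print(plan(s,[.50,.0,.19],-60), plan(s,[tgt[0],tgt[1],.15],-60))
E
```

```text
(array([0.58869022, 0.17227515, 0.0731667 ]), np.float64(0.0004739127734827682))
[0.52867822 0.1361     0.        ]
t 9.9 tcp [ 0.5408 -0.1761  0.1524] jaw -74.62 down [-0.  0. -1.] gap 0.0249 F [ 0.5   0.64 -1.4 ] q [ 0.2   0.53  0.05  1.85 -0.04  0.77 -1.03]
([-0.0185, -0.0939, -0.4516], [0.0, -0.0406, -0.0]) ([-0.1778, 0.0061, -0.7607], [0.0, -0.0406, -0.0])
```

drive_tool:
  moves:
    - {"dp": [-0.01,-0.03,-0.04],"angular": [0,-0.002,0],"jaw": -0.418}
    - {"dp": [-0.035,-0.045,-0.14],"angular": [0,-0.008,0],"jaw": -0.418}
    - {"dp": [-0.06,-0.045,-0.25],"angular": [0,-0.014,0],"jaw": -0.418}
    - {"dp": [-0.085,-0.045,-0.36],"angular": [0,-0.02,0],"jaw": -0.418}
    - {"dp": [-0.11,-0.045,-0.47],"angular": [0,-0.026,0],"jaw": -0.418}
    - {"dp": [-0.135,-0.045,-0.58],"angular": [0,-0.032,0],"jaw": -0.418}
    - {"dp": [-0.16,-0.045,-0.69],"angular": [0,-0.038,0],"jaw": -0.418}
    - {"dp": [-0.178,-0.045,-0.76],"angular": [0,-0.041,0],"jaw": -0.418}

```text
clock: 10.7
tcp_pos: [0.5274, 0.1409, 0.1704]
tcp_rot: [-0.186, 0.683, -0.682, 0.186]
wrist_force: [0.3, -0.9, 0.3]
finger_gap: 0.0248
```

drive_tool:
  moves:
    - {"dp": [0,0,0],"angular": [0,0,0],"jaw": -0.418}
    - {"dp": [0,0,0],"angular": [0,0,0],"jaw": -0.418}
    - {"dp": [0,0,0],"angular": [0,0,0],"jaw": -0.418}

```text
clock: 11.0
tcp_pos: [0.5287, 0.1349, 0.1704]
tcp_rot: [0.184, -0.683, 0.683, -0.183]
wrist_force: [-0.3, -0.0, -0.2]
finger_gap: 0.0253
```

```bash
python3 - <<'E'
from h import *
from rig import viewer
sc=viewer.grab_frame('scene');t=viewer.grab_frame('top');s=st()
save(sc,265,110,365,210,6,'pics/h_s.png');save(t,170,190,250,270,7,'pics/h_t.png')
E
```

```text
t 11.1 tcp [0.529  0.1344 0.1705] jaw -59.99 down [-0.    -0.001 -1.   ] gap 0.0251 F [ 0.3   0.2  -0.36] q [-0.32  0.47 -0.02  1.88  0.01  0.79 -1.4 ]
```

View pics/h_s.png

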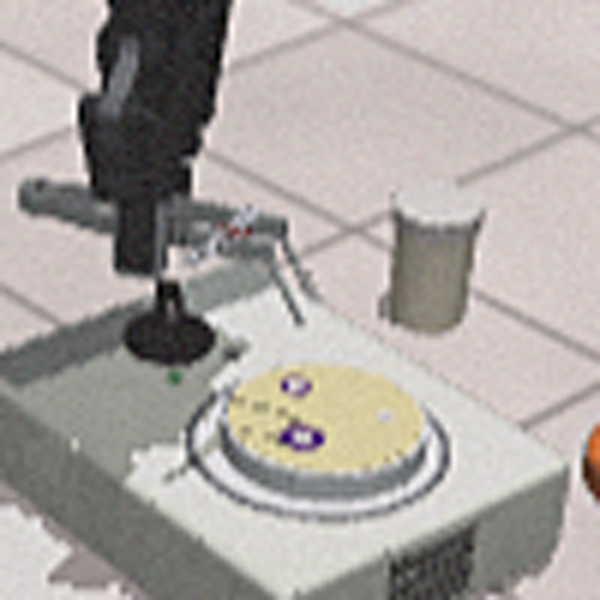

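View pics/h_t.png

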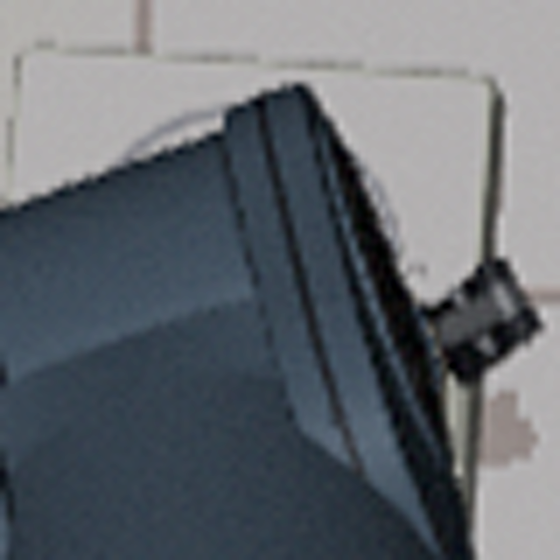

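```bash
python3 - <<'E'
from h import *
S=lambda p:(np.array(p)-[265,110]+.5)*6
P0=np.array([.529,.1344,.1705])
for pitch,dx,dz in((0,0,0),(0,.002,.003),(2.5,0.002,.0)):
    rot=R.from_euler('ZY',[30,-pitch],degrees=True)
    for nm,m in dict(headtop=(-.05,0,.006),bendL=(.05,.0135,.005),bendR=(.05,-.0135,.005),tipL=(.068,.0102,-.0316),tipR=(.068,-.0102,-.0316)).items():
        print(pitch,nm,S(px('scene',rot.apply(np.array(m)+[dx,0,dz])+P0)).round(0))
E
python3 - <<'E'
import cv2
im=cv2.imread('pics/h_s.png')[140:360,0:360]
cv2.imwrite('pics/h_s2.png',cv2.resize(im,None,fx=2.2,fy=2.2,interpolation=cv2.INTER_CUBIC))
E
```

```text
0 headtop [ 36. 181.]
0 bendL [278. 209.]
0 bendR [260. 240.]
0 tipL [312. 298.]
0 tipR [299. 322.]
0 headtop [ 41. 175.]
0 bendL [283. 203.]
0 bendR [265. 234.]
0 tipL [317. 293.]
0 tipR [305. 317.]
2.5 headtop [ 40. 186.]
2.5 bendL [282. 205.]
2.5 bendR [265. 236.]
2.5 tipL [320. 293.]
2.5 tipR [308. 317.]
```

View pics/h_s2.png

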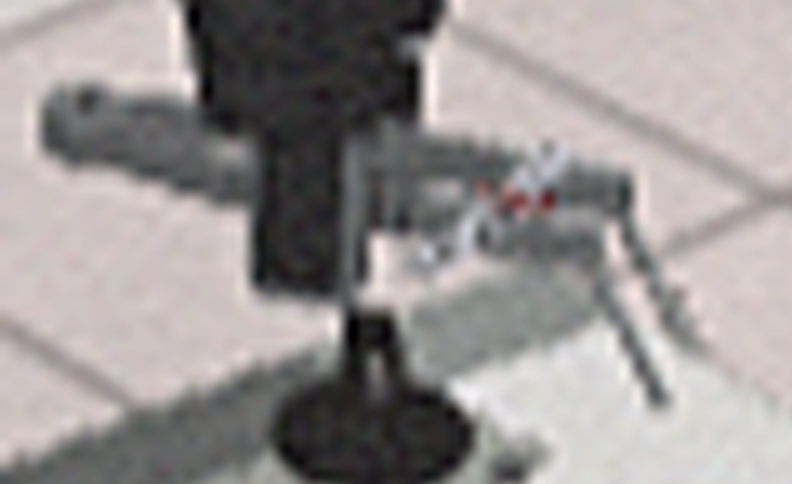

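```bash
python3 - <<'E'
from h import *
s=st(); print(plan(s,[.5249,.1945,.150],-110))
E
```

```text
t 11.1 tcp [0.529  0.1344 0.1705] jaw -59.99 down [-0.    -0.001 -1.   ] gap 0.0251 F [ 0.3   0.2  -0.36] q [-0.32  0.47 -0.02  1.88  0.01  0.79 -1.4 ]
([-0.0664, 0.0512, -0.1351], [-0.0001, 0.1389, 0.0001])
```

drive_tool:
  moves:
    - {"dp": [-0.01,0.005,-0.02],"angular": [0,0.018,0],"jaw": -0.418}
    - {"dp": [-0.02,0.015,-0.04],"angular": [0,0.036,0],"jaw": -0.418}
    - {"dp": [-0.03,0.025,-0.06],"angular": [0,0.054,0],"jaw": -0.418}
    - {"dp": [-0.04,0.035,-0.08],"angular": [0,0.072,0],"jaw": -0.418}
    - {"dp": [-0.05,0.045,-0.1],"angular": [0,0.09,0],"jaw": -0.418}
    - {"dp": [-0.06,0.051,-0.12],"angular": [0,0.108,0],"jaw": -0.418}
    - {"dp": [-0.066,0.051,-0.135],"angular": [0,0.126,0],"jaw": -0.418}
    - {"dp": [-0.066,0.051,-0.135],"angular": [0,0.139,0],"jaw": -0.418}

```text
clock: 11.9
tcp_pos: [0.5246, 0.1959, 0.15]
tcp_rot: [0.124, 0.696, -0.696, -0.124]
wrist_force: [0.3, 0.6, -0.3]
finger_gap: 0.025
```

drive_tool:
  moves:
    - {"dp": [0,0,0],"angular": [0,0,0],"jaw": -0.418}
    - {"dp": [0,0,0],"angular": [0,0,0],"jaw": -0.418}
    - {"dp": [0,0,0],"angular": [0,0,0],"jaw": -0.418}

```text
clock: 12.2
tcp_pos: [0.5249, 0.1951, 0.1503]
tcp_rot: [-0.122, -0.696, 0.697, 0.122]
wrist_force: [-0.6, -0.6, -0.1]
finger_gap: 0.0249
```

```bash
python3 - <<'E'
from h import *
from rig import viewer
sc=viewer.grab_frame('scene');t=viewer.grab_frame('top');s=st()
save(sc,265,110,365,210,6,'pics/i_s.png');save(t,170,190,250,270,7,'pics/i_t.png')
E
```

```text
t 12.3 tcp [0.5248 0.1953 0.1502] jaw -109.88 down [ 0.  0. -1.] gap 0.0248 F [-0.03 -0.44 -0.26] q [-0.59  0.53  0.23  1.88 -0.17  0.75 -2.19]
```

View pics/i_s.png

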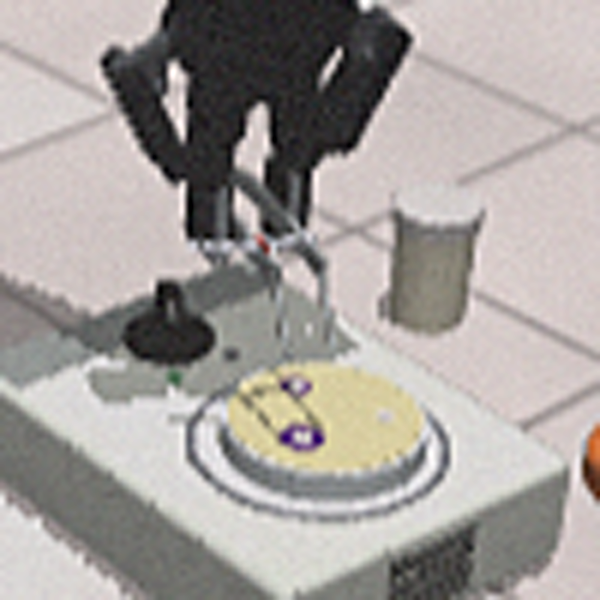

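View pics/i_t.png

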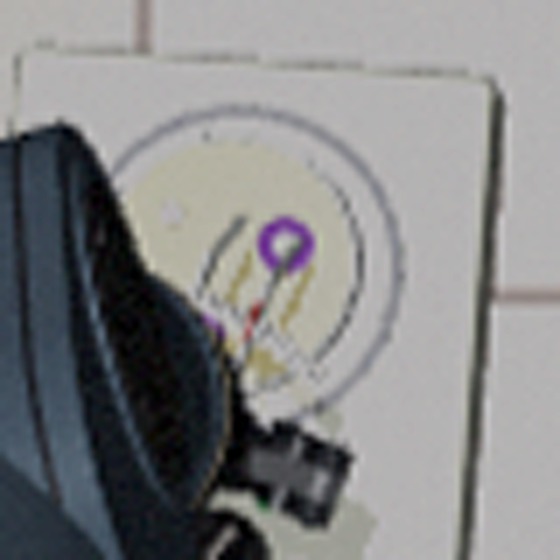

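```bash
python3 - <<'E'
from h import *
S=lambda p:(np.array(p)-[265,110]+.5)*6
T=lambda p:(np.array(p)-[170,190]+.5)*7
iS=lambda c:np.array(c)/6+[265,110]-.5
iT=lambda c:np.array(c)/7+[170,190]-.5
P0=np.array([.5248,.1953,.1502]); rot=R.from_euler('Z',-19.9,degrees=True)
for nm,m in dict(tipL=(.068,.0102,-.0316),tipR=(.068,-.0102,-.0316)).items():
    w=rot.apply(m)+P0; print(nm,w.round(4),'top',T(px('top',w)).round(0),'scene',S(px('scene',w)).round(0))
L=tri(iT((244,219)),iS((325,340)));Q=tri(iT((292,240)),iS((282,340)));print(L,Q)
E
python3 - <<'E'
import cv2
for n,(a,b,c,d) in {'i_s':(220,160,440,470),'i_t':(180,180,380,380)}.items():
    im=cv2.imread(f'pics/{n}.png')[b:d,a:c]
    cv2.imwrite(f'pics/{n}2.png',cv2.resize(im,None,fx=1.9 if n=='i_s' else 2.9,fy=1.9 if n=='i_s' else 2.9,interpolation=cv2.INTER_CUBIC))
E
```

```text
tipL [0.5922 0.1817 0.1186] top [237. 224.] scene [332. 345.]
tipR [0.5853 0.1626 0.1186] top [295. 245.] scene [288. 354.]
(array([0.59277126, 0.17810606, 0.1230005 ]), np.float64(0.0021467276325864695)) (array([0.58509245, 0.16112662, 0.12614454]), np.float64(0.003541802289759333))
```

View pics/i_s2.png

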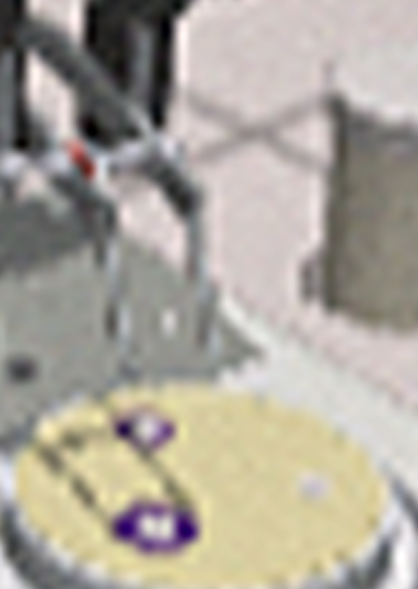

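View pics/i_t2.png

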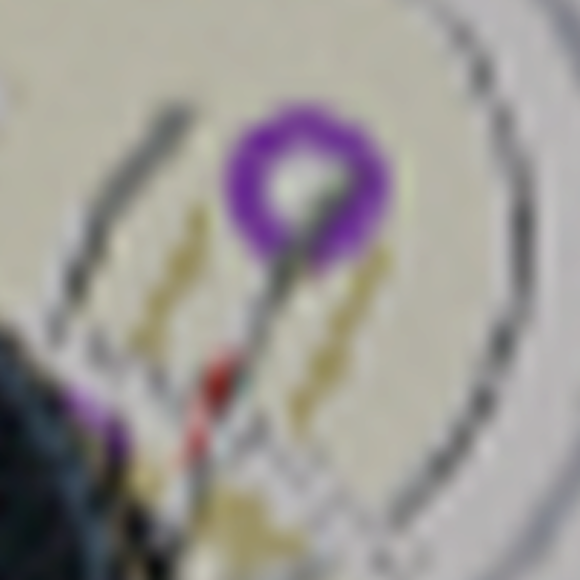

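drive_tool:
  moves:
    - {"dp": [0,0.03,0],"angular": [0,0,0],"jaw": -0.418}
    - {"dp": [0,0.06,0],"angular": [0,0,0],"jaw": -0.418}
    - {"dp": [0,0.08,0],"angular": [0,0,0],"jaw": -0.418}
    - {"dp": [0,0.09,0],"angular": [0,0,0],"jaw": -0.418}
    - {"dp": [0,0.09,0],"angular": [0,0,0],"jaw": -0.418}
    - {"dp": [0,0.09,0],"angular": [0,0,0],"jaw": -0.418}

```text
clock: 12.9
tcp_pos: [0.5248, 0.1957, 0.1141]
tcp_rot: [-0.122, -0.696, 0.696, 0.122]
wrist_force: [-0.0, 0.2, 0.2]
finger_gap: 0.0251
```

```bash
cat > look.py <<'E'
import sys
from h import *
from rig import viewer
n=sys.argv[1]
sc=[];t=[]
for i in range(3): sc.append(viewer.grab_frame('scene').astype(float)); t.append(viewer.grab_frame('top').astype(float))
sc=np.mean(sc,0).round().astype('uint8'); t=np.mean(t,0).round().astype('uint8'); s=st()
save(sc,290,145,345,200,13,f'pics/{n}_s.png');save(t,188,205,233,250,13,f'pics/{n}_t.png')
P0=s['tcp_pos']; rot=R.from_euler('Z',-19.9,degrees=True)
for nm,m in dict(tipL=(.068,.0102,-.0316),tipR=(.068,-.0102,-.0316)).items():
    w=rot.apply(m)+P0; print(nm,w.round(4),'top',((px('top',w)-[188,205]+.5)*13).round(0),'scene',((px('scene',w)-[290,145]+.5)*13).round(0))
E
python3 look.py j
```

```text
t 13.2 tcp [0.5249 0.1958 0.1145] jaw -109.91 down [ 0.  0. -1.] gap 0.025 F [ 0.3  -0.59 -1.13] q [-0.58  0.58  0.21  1.91 -0.18  0.67 -2.18]
tipL [0.5923 0.1823 0.0829] top [233. 236.] scene [382. 447.]
tipR [0.5853 0.1631 0.0829] top [337. 273.] scene [289. 466.]
```

View pics/j_s.png

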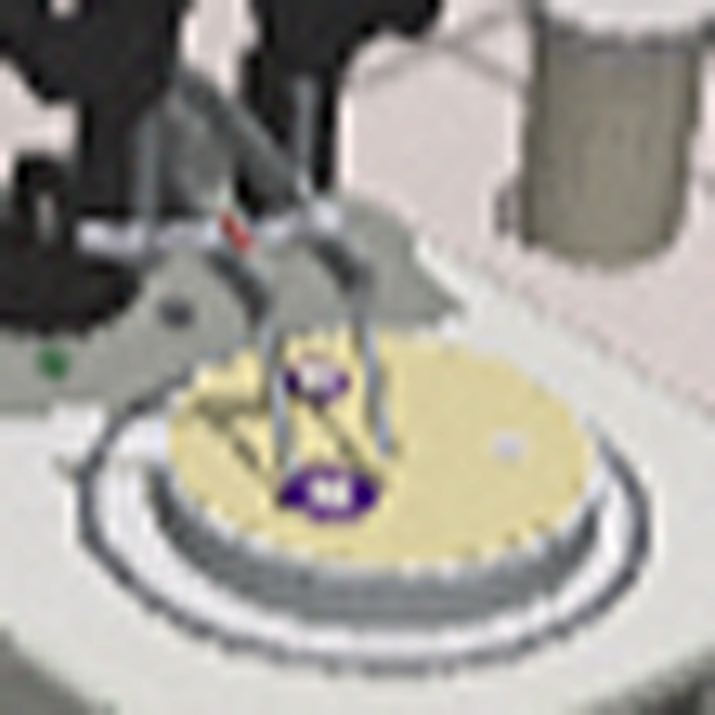

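View pics/j_t.png

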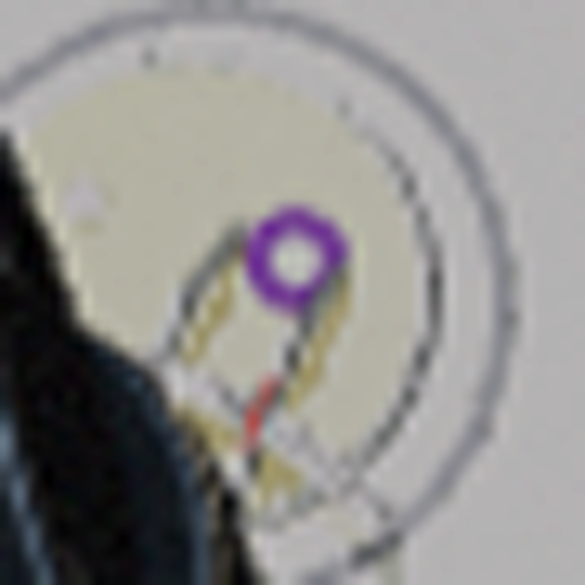

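```bash
python3 - <<'E'
from h import *
t=lambda w:((px('top',w)-[188,205]+.5)*13).round(0); s=lambda w:((px('scene',w)-[290,145]+.5)*13).round(0)
m=np.array([.5888,.1727,.0829])
print(t(m),s(m))
for d in([0,0,-.0065],[-.0015,-.0015,-.0065],[0,-.0015,-.0065],[.001,-.001,-.0065],[-.001,-.001,-.0065]): print(d,t(m+d),s(m+d))
E
```

```text
[285. 255.] [336. 456.]
[0, 0, -0.0065] [289. 257.] [333. 484.]
[-0.0015, -0.0015, -0.0065] [297. 265.] [323. 483.]
[0, -0.0015, -0.0065] [298. 257.] [328. 487.]
[0.001, -0.001, -0.0065] [295. 252.] [333. 488.]
[-0.001, -0.001, -0.0065] [295. 263.] [326. 484.]
```

drive_tool:
  moves:
    - {"dp": [0.001,0.005,0.002],"angular": [0,0,0],"jaw": -0.418}
    - {"dp": [0.001,0.01,0.002],"angular": [0,0,0],"jaw": -0.418}
    - {"dp": [0.001,0.0135,0.002],"angular": [0,0,0],"jaw": -0.418}
    - {"dp": [0.001,0.0135,0.002],"angular": [0,0,0],"jaw": -0.418}
    - {"dp": [0.001,0.0135,0.002],"angular": [0,0,0],"jaw": -0.418}

```text
clock: 13.7
tcp_pos: [0.5241, 0.1951, 0.1087]
tcp_rot: [-0.122, -0.696, 0.696, 0.122]
wrist_force: [-0.2, 0.0, 0.5]
finger_gap: 0.0251
```

```bash
python3 look.py k
```

```text
t 14.0 tcp [0.5241 0.1952 0.1088] jaw -109.91 down [ 0.  0. -1.] gap 0.0249 F [-0.59  0.15 -0.49] q [-0.58  0.58  0.21  1.92 -0.19  0.66 -2.17]
tipL [0.5915 0.1816 0.0772] top [241. 242.] scene [375. 470.]
tipR [0.5846 0.1624 0.0772] top [344. 280.] scene [282. 490.]
```

View pics/k_s.png

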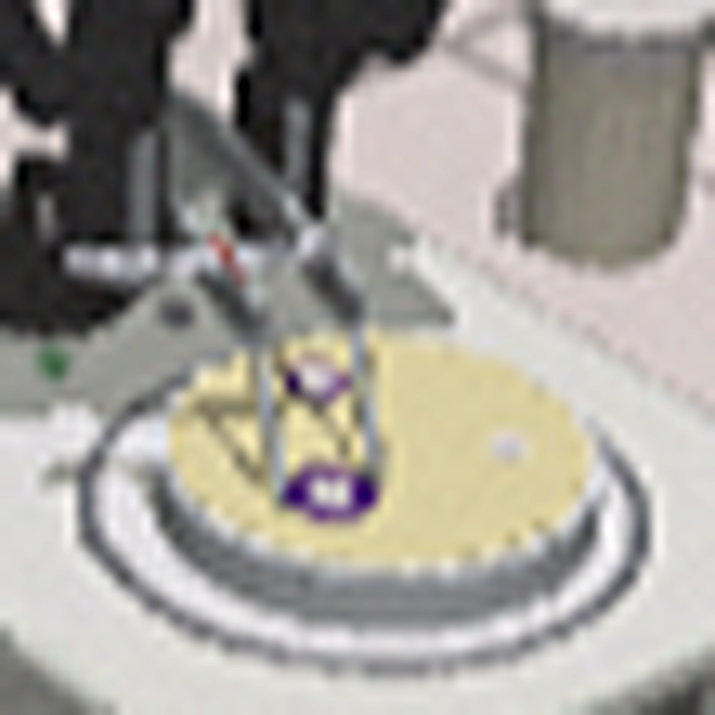

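View pics/k_t.png

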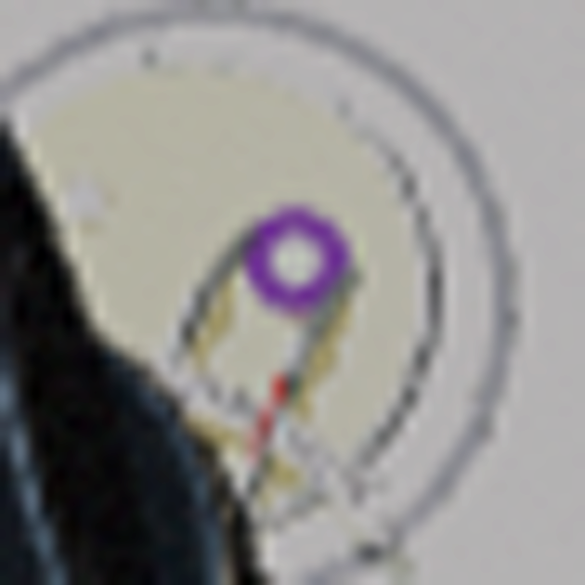

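drive_tool:
  moves:
    - {"dp": [0,0.001,0],"angular": [0,0,0],"jaw": -0.42}
    - {"dp": [0,0.002,0],"angular": [0,0,0],"jaw": -0.422}
    - {"dp": [0,0.002,0],"angular": [0,0,0],"jaw": -0.422}
    - {"dp": [0,0.002,0],"angular": [0,0,0],"jaw": -0.422}
    - {"dp": [0,0.002,0],"angular": [0,0,0],"jaw": -0.422}

```text
clock: 14.5
tcp_pos: [0.5241, 0.1951, 0.108]
tcp_rot: [-0.122, -0.696, 0.696, 0.122]
wrist_force: [0.2, 0.6, 0.5]
finger_gap: 0.0251
```

```bash
python3 look.py l; python3 - <<'E'
from h import *
from rig import r,viewer
F=[];g=[]
for i in range(10):
    t=viewer.grab_frame('top'); s=r.get_state(); F.append(s['wrist_force']); g.append(s['finger_gap'])
print(np.mean(F,0).round(2),np.mean(g).round(5)); 
cv2.imwrite('pics/l_full.png',t[:,:,::-1])
h=cv2.cvtColor(t,cv2.COLOR_RGB2HSV); m=cv2.inRange(h,(125,70,40),(160,255,255)); n,_,st_,c=cv2.connectedComponentsWithStats(m)
print([c[i].round(1) for i in range(1,n) if st_[i,4]>=20])
E
```

```text
t 14.8 tcp [0.5241 0.1951 0.108 ] jaw -109.91 down [ 0.  0. -1.] gap 0.0249 F [-0.19  0.43 -0.13] q [-0.58  0.59  0.21  1.92 -0.19  0.66 -2.17]
tipL [0.5915 0.1816 0.0764] top [242. 243.] scene [375. 474.]
tipR [0.5845 0.1624 0.0764] top [345. 280.] scene [281. 493.]
[-0.16  0.25 -0.19] 0.02489
[array([300. , 151.5]), array([200. , 151.9]), array([144.6, 196. ]), array([210.3, 224.4]), array([279.3, 252. ])]
```

View pics/l_s.png

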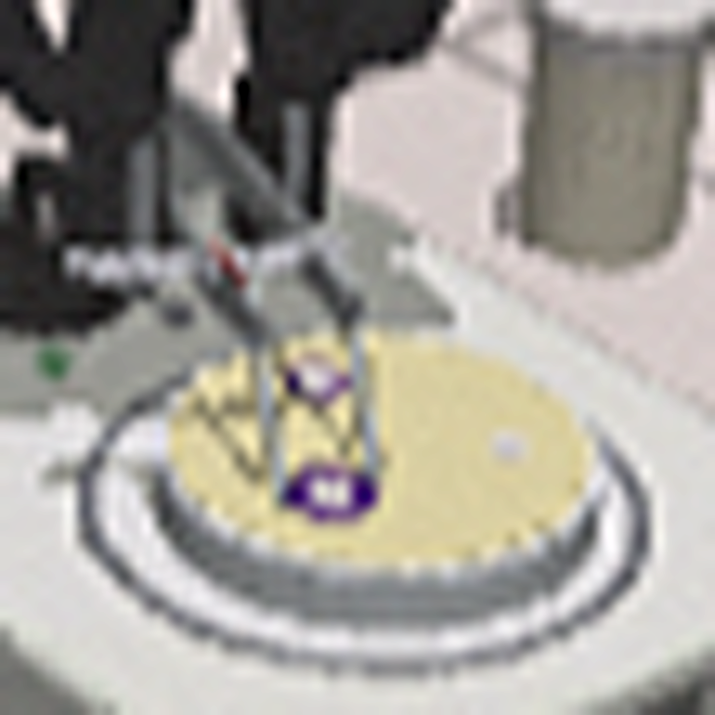

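View pics/l_t.png

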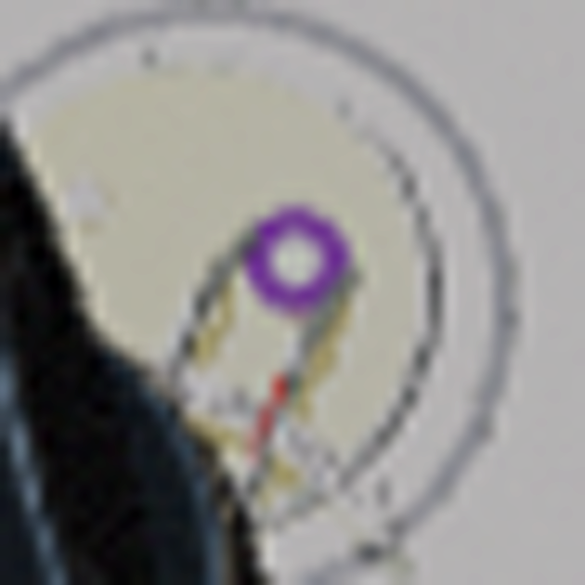

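drive_tool:
  moves:
    - {"dp": [0,0.0005,-0.001],"angular": [0,0,0],"jaw": -0.423}
    - {"dp": [0,0.001,-0.0015],"angular": [0,0,0],"jaw": -0.423}
    - {"dp": [0,0.001,-0.0015],"angular": [0,0,0],"jaw": -0.423}
    - {"dp": [0,0.001,-0.0015],"angular": [0,0,0],"jaw": -0.423}
    - {"dp": [0,0.001,-0.0015],"angular": [0,0,0],"jaw": -0.423}
    - {"dp": [0,0.001,-0.0015],"angular": [0,0,0],"jaw": -0.423}

```text
clock: 15.9
tcp_pos: [0.5243, 0.1957, 0.1076]
tcp_rot: [0.122, 0.696, -0.696, -0.122]
wrist_force: [-0.4, -0.7, 0.2]
finger_gap: 0.0246
```

```bash
python3 look.py m; python3 - <<'E'
from h import *
from rig import r,viewer
F=[];g=[]
for i in range(10):
    t=viewer.grab_frame('top'); s=r.get_state(); F.append(s['wrist_force']); g.append(s['finger_gap'])
print(np.mean(F,0).round(2),np.mean(g).round(5))
h=cv2.cvtColor(t,cv2.COLOR_RGB2HSV); m=cv2.inRange(h,(125,70,40),(160,255,255)); n,_,st_,c=cv2.connectedComponentsWithStats(m)
print([c[i].round(1) for i in range(1,n) if st_[i,4]>=20])
save(t,160,190,260,300,5,'pics/m_full.png')
E
```

```text
t 16.2 tcp [0.5243 0.1957 0.1076] jaw -109.91 down [ 0.  0. -1.] gap 0.0248 F [ 0.58 -0.4  -0.1 ] q [-0.58  0.59  0.21  1.92 -0.19  0.66 -2.17]
tipL [0.5917 0.1821 0.076 ] top [239. 242.] scene [377. 475.]
tipR [0.5847 0.163  0.076 ] top [342. 279.] scene [284. 495.]
[-0.03 -0.16 -0.24] 0.02467
[array([300. , 151.5]), array([200. , 151.9]), array([144.6, 196. ]), array([210.2, 224.4]), array([279.3, 252. ])]
```

View pics/m_s.png

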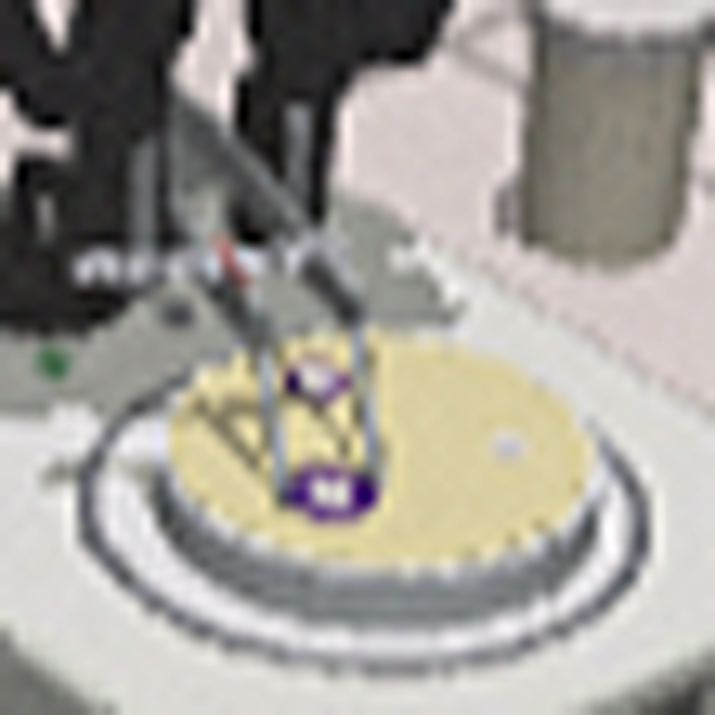

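View pics/m_t.png

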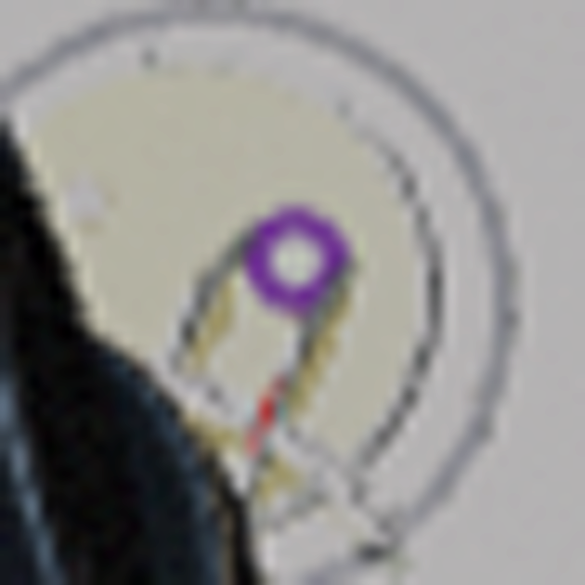

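```bash
python3 - <<'E'
from rig import r
print(r.job_done())
E
```

```text
the job is handed in; nothing more can be done
None
```

I turned the knob on, then took the tweezers from their rest. The job is handed in with the points held over opposite edges of the 20 mm purple zone on the viewer's dish (dish_b). The clock stood at about 17 s of the 50 s allowed.

**Knob:** I turned it about 69° clockwise. The top picture shows its white line at the green dot.

**Gap:** the finger opening of 24.7 mm works out to 19.8 mm between the points. The last time I measured the gap in a picture, just before the final small adjustments, it was also about 19.8 mm.

**Position:** in both cameras the points sit at the zone's edges to within about 1 mm. The points stand about 1 mm above the dish face, going by the arm's position and the tweezers' given size.

**Dish and pots:** I felt no contact force beyond noise (under 0.3 N on average), and the dish did not move in the pictures. I kept clear of the pots and took no separate last check of them.

**Disagreements:**
- **Point height:** an early two-camera estimate put the points 3–5 mm higher than the tweezers' given size implies. The close pictures later agreed with the given size to within about 1 mm, so I used that.
- **Zone position:** the two cameras differed by about 2.5 mm on where the zone lies. I made the final alignment by comparing the points and the zone within the same pictures.

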